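Sort slide units and press the good ones home in the sprung nest

TASK

Check every slide unit by running its carriage from the end where it stands as far as it will go towards the other end, and leave it there: put the units that bind part-way in the scrap tray, and lay those that run the full travel flat, side by side on the sprung plate of the press nest, parallel to its shorter edges and spread evenly about its middle. Then take the flat tamper, press squarely down on the middle of them until the plate bottoms out level, keep it down for a second, and stand the tamper back on the middle of its rubber mat, with the good units left on the plate. Leave everything else on the bench alone.

Things in the scene. Friction and masses are not known exactly. Their poses are not given: they have to be found in the camera images.
- unit_a: Loose slide unit 96 (x) x 20 (y) x 34 mm tall, 0.32 kg: base 6 thick, a 14 long, 34 tall dark steel block at each end, guide rods and between the blocks an aluminium carriage 26 long, 24 wide, 8 to 30 mm above the underside. Origin: centre of underside, z up, x along the rods from the carriage's starting end to the other. 4 or 5 are present (else None).
- slide_a (a joint): Carriage of unit_a along the rods, m: 0 at the -x end block, where it starts (0 to 5 mm); the carriage's centre is at x = -0.020 + value in the unit's frame. A free unit runs to 0.040 with about 0.7 N (hold the unit down on the bench, or it comes along); a binding one stops dead at less than half of that. It stays where it is left.
- unit_b: Loose slide unit 96 (x) x 20 (y) x 34 mm tall, 0.32 kg: base 6 thick, a 14 long, 34 tall dark steel block at each end, guide rods and between the blocks an aluminium carriage 26 long, 24 wide, 8 to 30 mm above the underside. Origin: centre of underside, z up, x along the rods from the carriage's starting end to the other. 4 or 5 are present (else None).
- slide_b (a joint): Carriage of unit_b along the rods, m: 0 at the -x end block, where it starts (0 to 5 mm); the carriage's centre is at x = -0.020 + value in the unit's frame. A free unit runs to 0.040 with about 0.7 N (hold the unit down on the bench, or it comes along); a binding one stops dead at less than half of that. It stays where it is left.
- unit_c: Loose slide unit 96 (x) x 20 (y) x 34 mm tall, 0.32 kg: base 6 thick, a 14 long, 34 tall dark steel block at each end, guide rods and between the blocks an aluminium carriage 26 long, 24 wide, 8 to 30 mm above the underside. Origin: centre of underside, z up, x along the rods from the carriage's starting end to the other. 4 or 5 are present (else None).
- slide_c (a joint): Carriage of unit_c along the rods, m: 0 at the -x end block, where it starts (0 to 5 mm); the carriage's centre is at x = -0.020 + value in the unit's frame. A free unit runs to 0.040 with about 0.7 N (hold the unit down on the bench, or it comes along); a binding one stops dead at less than half of that. It stays where it is left.
- unit_d: Loose slide unit 96 (x) x 20 (y) x 34 mm tall, 0.32 kg: base 6 thick, a 14 long, 34 tall dark steel block at each end, guide rods and between the blocks an aluminium carriage 26 long, 24 wide, 8 to 30 mm above the underside. Origin: centre of underside, z up, x along the rods from the carriage's starting end to the other. 4 or 5 are present (else None).
- slide_d (a joint): Carriage of unit_d along the rods, m: 0 at the -x end block, where it starts (0 to 5 mm); the carriage's centre is at x = -0.020 + value in the unit's frame. A free unit runs to 0.040 with about 0.7 N (hold the unit down on the bench, or it comes along); a binding one stops dead at less than half of that. It stays where it is left.
- unit_e: Loose slide unit 96 (x) x 20 (y) x 34 mm tall, 0.32 kg: base 6 thick, a 14 long, 34 tall dark steel block at each end, guide rods and between the blocks an aluminium carriage 26 long, 24 wide, 8 to 30 mm above the underside. Origin: centre of underside, z up, x along the rods from the carriage's starting end to the other. 4 or 5 are present (else None).
- slide_e (a joint): Carriage of unit_e along the rods, m: 0 at the -x end block, where it starts (0 to 5 mm); the carriage's centre is at x = -0.020 + value in the unit's frame. A free unit runs to 0.040 with about 0.7 N (hold the unit down on the bench, or it comes along); a binding one stops dead at less than half of that. It stays where it is left.
- nest: Press nest, fixed: dark steel frame 156 (x) x 190 (y) mm, rim 16 mm tall, brass pins at its corners. Origin: centre of its underside, on the bench; z up.
- press_plate: The nest's sprung aluminium plate, 130 (x) x 164 (y) x 8 mm, standing 16 mm above the rim; on springs, it also tips if loaded off-centre (9 N m per rad). Origin: centre of its UNDERSIDE, 24 mm above the bench at rest (upper face at 32 mm); z up.
- nest_drop (a joint): How far the plate is pressed down, m: 0 at rest, 0.015 bottomed out (upper face then about level with the rim, 17 mm above the bench). 15.5 N of spring at 0, 23 N at 0.015, less the weight lying on it (0.25 kg of plate, 0.32 kg a unit, 0.45 kg tamper).
- scrap_tray: Scrap tray, fixed: low open grey plastic tray 140 (x) x 155 (y) x 22 mm tall, walls and floor 4 to 5 mm. Origin: centre of its underside.
- mat: Black rubber mat of the tamper, fixed, 120 (x) x 145 (y) x 4 mm. Origin: centre of its underside. Tray and mat may have changed places.
- tamper: Flat tamper, loose, 0.45 kg: aluminium foot 94 (x) x 142 (y) x 10 mm with an upright wooden handle block 26 (x) x 60 (y), reaching 72 mm above the underside. Origin: centre of the underside; z up. It starts standing on the mat.
- bearing: Bystander, to be left alone: steel bearing ring, 38 mm across, 12 high, next to the slide units.
- screwdriver: Bystander, to be left alone: screwdriver lying near the robot.
- fan_rotor: Bystander, to be left alone: black plastic fan rotor, 64 mm across, 20 high.
- spray_can: Bystander, to be left alone: spray can, 66 mm across, 190 tall.
- jar: Bystander, to be left alone: jar, 70 mm across, 100 tall.
- gear_shaft: Bystander, to be left alone: dark steel gear on a stub shaft, 44 mm across, 70 tall.
Things that resemble listed ones, but are neither listed nor needed, are in the scene too. What is shaped like the nest but brown, orange or red is not meant.

How it is judged (in metres and radians):
On the way, in this order (a step that is already met when the one before it is completed fails the run):
1. every free-running unit lies on the sprung plate, its carriage run to the far end, and the plate is up (x of unit_a in the frame of press_plate between -0.025 and 0.025 m and y of unit_a in the frame of press_plate between -0.074 and 0.074 m and z of unit_a in the frame of press_plate between 0.004 and 0.013 m and angle between the x axis of each of unit_a, unit_b, unit_c and the x axis of press_plate, either way round below 0.3 rad and angle between each of unit_a, unit_b, unit_c's own z axis and vertical below 0.12 rad and value of joint each of slide_a, slide_b, slide_c above 0.035 m and x of unit_b in the frame of press_plate between -0.025 and 0.025 m and y of unit_b in the frame of press_plate between -0.074 and 0.074 m and z of unit_b in the frame of press_plate between 0.004 and 0.013 m and x of unit_c in the frame of press_plate between -0.025 and 0.025 m and y of unit_c in the frame of press_plate between -0.074 and 0.074 m and z of unit_c in the frame of press_plate between 0.004 and 0.013 m and value of joint nest_drop below 0.006 m), for 0.2 s.
2. the tamper, standing square on the units, holds the plate bottomed out and level (x of unit_a in the frame of press_plate between -0.025 and 0.025 m and y of unit_a in the frame of press_plate between -0.074 and 0.074 m and z of unit_a in the frame of press_plate between 0.004 and 0.013 m and angle between the x axis of each of unit_a, unit_b, unit_c and the x axis of press_plate, either way round below 0.3 rad and angle between each of unit_a, unit_b, unit_c's own z axis and vertical below 0.12 rad and value of joint each of slide_a, slide_b, slide_c above 0.035 m and x of unit_b in the frame of press_plate between -0.025 and 0.025 m and y of unit_b in the frame of press_plate between -0.074 and 0.074 m and z of unit_b in the frame of press_plate between 0.004 and 0.013 m and x of unit_c in the frame of press_plate between -0.025 and 0.025 m and y of unit_c in the frame of press_plate between -0.074 and 0.074 m and z of unit_c in the frame of press_plate between 0.004 and 0.013 m and value of joint nest_drop above 0.0135 m and angle between press_plate's own z axis and vertical below 0.035 rad and angle between tamper's own z axis and vertical below 0.06 rad and horizontal distance between tamper and press_plate below 0.03 m and z of tamper in the frame of press_plate between 0.036 and 0.048 m), for 0.5 s.
At the end, for the whole second after the job is handed in: Free units flat on the plate (within 25 mm of its middle in x, 74 in y, 0.3 rad), carriage at 35 mm or more; binding units in the scrap tray, carriage pushed as far as it goes (to 3.5 mm); plate up (under 6 mm down); tamper upright on its mat, within 35 mm of the middle; all at rest (all of step 1 and x of unit_d in the frame of scrap_tray between -0.07 and 0.07 m and y of unit_d in the frame of scrap_tray between -0.078 and 0.078 m and z of each of unit_d, unit_e in the frame of scrap_tray below 0.02 m and value of joint slide_d above 0.0125 m and x of unit_e in the frame of scrap_tray between -0.07 and 0.07 m and y of unit_e in the frame of scrap_tray between -0.078 and 0.078 m and value of joint slide_e above 0.0085 m and linear speed of each of unit_a, unit_b, unit_c, unit_d, unit_e, tamper below 0.02 m/s and horizontal distance between tamper and mat below 0.035 m and angle between tamper's own z axis and vertical below 0.06 rad and height (world z) of tamper below 0.01 m); the robot touches nothing.
It fails at once if a bystander is moved more than 40 mm (distance of any of bearing, screwdriver, fan_rotor, spray_can, jar, gear_shaft from where it was at the start of the episode above 0.04 m).
Of unit_a, unit_b, unit_c, unit_d, unit_e only 4 to 5 are there at a start; the rules pass over those that are not, and their reading is None.
At some moment in a run one of tamper may be knocked a few centimetres aside while the robot is not near it.
Once in a run the grip may slacken for a moment while it holds something.
It also fails if it takes over 210 s, if anything falls off the work surface, if the arm or the gripper's body presses on something with over 40 N, if the wrist force passes 120 N, or if a joint passes its speed limit or range.

ROBOT

A 7-joint arm with a two-finger parallel gripper is mounted at the origin on the work surface. World frame = base frame: x ahead of the robot, y to its left, z up, the work surface at z = 0. Lengths are in mm, angles in rad, forces in N, time in s.
With the tool pointing down it reaches from about 400 to 750 mm from the base axis. Payload 19.5 kg.
Tool frame: the origin (TCP) lies on the mounting face of the last link; the fingertips stand 173 mm ahead of it and the grasp point (between the pads) lies 155 mm ahead of it; x points along the fingers, z is the direction in which the jaws open and shut, and the axes are right-handed (so a half turn about x gives the same grasp; the last joint's range is limited). The gripper opens to 85 mm and grips with 20 to 120 N. Pads are 22 mm wide; open, the fingers measure 114 mm over their backs; the gripper's body (76 mm by 85 mm) begins 54 mm behind the grasp point. The pads swing forward as they close: fully open they stand 13 mm farther back than shut.
Start: joints at [-1.311, 0.707, -0.028, 1.485, 0.022, 0.951, -0.075], TCP at [170.906, 549.005, 404.668] pointing down, gripper open.
Joint ranges: [-2.71, 2.71], [-0.32, 2.16], [-1.57, 1.52], [0, 2.45], [-1.46, 4.6], [0, 2.02], [-2.83, 2.83]. Speed limits (rad/s): [1.89, 1.89, 2.57, 2.57, 3.01, 3.01, 3.01].

INTERFACE

Orientations are given as a 3x3 rotation matrix whose columns are the frame's x, y, z axes.
In Python, from bench import bot, grab_frame, get_calibration, ticket gives the robot as it stands.
- The arm moves only by the tool apply_moves, never from a script. Its argument "motion" is a list of rows, each a list of 4 numbers: the shift along the tool's x, y, z in m, then the turn about the tool's x in units of 5 degrees (1.0 is 5 degrees). A call has 1 to 8 rows; each row is the pose to reach, as a shift and turn from the pose commanded when the call began, along the tool's axes at that moment; what a row does not reach only later rows make up. A row lasts 1/10 s, in which the tool goes at most 50 mm and 8.59 degrees, less where a joint would pass 70% of its speed; a pose out of reach is approached as far as the arm can. A call with a gripper value outside its range is refused whole. "hand" is the opening, from -1 (shut) to 1 (fully open), so that 0 is half open, set as the call begins (left out, the last holds). The fingers move at their own pace and stop on an object; "grip_force" is the grip in N (left out, the last holds). Time passes only in rows, so rows that repeat a pose let the fingers close. It gives the time, the measured TCP pose, the force and the opening at its end, in the units of the state.
- bot.observe(): the state, without advancing time (a new reading comes with each control period).
- grab_frame(name): name is "side" or "top"; returns the picture (384x512x3 uint8, red, green, blue); there is no depth.
- get_calibration(name): a dict with "vertical_fov" (degrees; the focal length in pixels is half the picture's height over the tangent of half this angle, whatever the lens; pixels are square), "cx", "cy" (the principal point, pixels), "cam_to_world" (4x4, takes a point from camera to world coordinates). Camera axes: x right, y down, z forward; pixel columns grow to the right and rows downward; lengths in mm; the calibration is good to about 2 mm. A picture is of the moment at which its call begins. get_calibration takes no time and is no camera call.
- ticket.finish_job(): hands the job in, once; it reports no verdict.
The state is a dict: "t": time; "q": joint angles; "qd": joint speeds; "tau": joint torques, N m; "tcp_pos": TCP position; "ee_rot": TCP orientation; "force": force on the tool from outside, world axes, zero at the start; "moment": the same for the moment, N m; "width": opening from 0.0 (shut) to 1.0 (fully open).
Only numpy, scipy, OpenCV 4.12 (cv2) and the standard library are available. Lean on these libraries where they do the work, as an engineer would, in place of code of your own. Each camera call takes 0.05 s, during which the arm holds its last target.

## Working session

There is one attempt and no reset: what is moved stays moved. The work goes in short steps, Python scripts to look and compute and a tool call to move; the robot and the scene stay as the last step left them, time stands still between calls to the robot, and variables do not carry over. Pictures are saved under pics/ and viewed, and the job is handed in when it is done.

Besides the shell and the picture viewer there is one more tool, called after "Call:" by a JSON object that holds its "name" and its "arguments". apply_moves: Moves the arm, as the interface text tells. Its arguments: {"type":"object","properties":{"motion":{"type":"array"},"hand":{"type":"number"},"grip_force":{"type":"number"}},"required":["motion"]}

```bash
ls -la; mkdir -p pics; cat > h.py <<'E'
import numpy as np, cv2
from bench import bot, grab_frame, get_calibration, ticket
def cam(n):
    c=get_calibration(n); f=192/np.tan(np.radians(c['vertical_fov'])/2)
    return f,c['cx'],c['cy'],np.array(c['cam_to_world'])
def pix2w(n,u,v,z):
    f,cx,cy,T=cam(n); d=T[:3,:3]@np.array([(u-cx)/f,(v-cy)/f,1]); o=T[:3,3]
    return o+d*(z-o[2])/d[2]
def w2pix(n,p):
    f,cx,cy,T=cam(n); q=T[:3,:3].T@(np.array(p,float)-T[:3,3]); return np.array([cx+f*q[0]/q[2],cy+f*q[1]/q[2]])
def snap(n,name):
    im=grab_frame(n); cv2.imwrite(f'pics/{name}.png',im[:,:,::-1]); return im
def crop(im,u0,v0,u1,v1,s,name):
    c=im[v0:v1,u0:u1,::-1]; cv2.imwrite(f'pics/{name}.png',cv2.resize(c,None,fx=s,fy=s,interpolation=cv2.INTER_CUBIC))
E
python3 - <<'E'
from h import *
print(bot.observe())
for n in('top','side'):
    print(n,get_calibration(n)); im=snap(n,n+'0'); 
E
```

```text
total 12
drwxr-xr-x  3 agent agent 4096 Dec  6 09:40 .
drwxr-xr-x 23 root  root  4096 Dec  6 09:40 ..
drwxr-xr-x  2 agent agent 4096 Dec  6 09:40 pics
{'t': 0.0, 'q': array([-1.31074826,  0.70709937, -0.02761776,  1.48501402,  0.02201671,
        0.95090708, -0.07551095]), 'qd': array([-0.00184143, -0.00075518, -0.00033288, -0.00042828,  0.00107388,
        0.00219874, -0.00078274]), 'tau': array([ 3.94706440e-04, -8.83190918e+01,  1.23487193e+00, -2.36169165e+01,
        1.69958750e-02,  6.34575510e-03,  6.14614194e-06]), 'tcp_pos': array([170.85733141, 548.94525262, 404.22590282]), 'ee_rot': array([[-2.85895351e-04, -9.54818363e-01,  2.97189858e-01],
       [-1.08788599e-03,  2.97189991e-01,  9.54817745e-01],
       [-9.99999367e-01, -5.03307274e-05, -1.12369875e-03]]), 'force': array([-0.89874548, -0.10058838,  0.34210588]), 'moment': array([-0.04342543,  0.00242507,  0.00237391]), 'width': 0.9970487773953306}
top {'vertical_fov': 47.29521799051594, 'cx': 258.92441141939867, 'cy': 195.91018236448423, 'cam_to_world': array([[-4.87851824e-03, -9.96315018e-01,  8.56305087e-02,
         3.65799354e+02],
       [-9.99831454e-01,  6.37547004e-03,  1.72167676e-02,
         4.12539719e+01],
       [-1.76992588e-02, -8.55320837e-02, -9.96178196e-01,
         1.58937101e+03],
       [ 0.00000000e+00,  0.00000000e+00,  0.00000000e+00,
         1.00000000e+00]])}
side {'vertical_fov': 43.10058172236004, 'cx': 260.8319680062842, 'cy': 196.42610364235028, 'cam_to_world': array([[-9.35132724e-01, -2.05525091e-01,  2.88593530e-01,
         9.53621985e+01],
       [-3.53920117e-01,  5.04293941e-01, -7.87672630e-01,
         1.15003181e+03],
       [ 1.63505201e-02, -8.38717508e-01, -5.44321231e-01,
         8.01266046e+02],
       [ 0.00000000e+00,  0.00000000e+00,  0.00000000e+00,
         1.00000000e+00]])}
```

```bash
python3 - <<'E'
import cv2
for n in('top','side'):
    im=cv2.imread(f'pics/{n}0.png'); cv2.imwrite(f'pics/{n}0b.png',cv2.resize(im,(800,600),interpolation=cv2.INTER_CUBIC))
E
```

```text
(no output)
```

View pics/top0b.png

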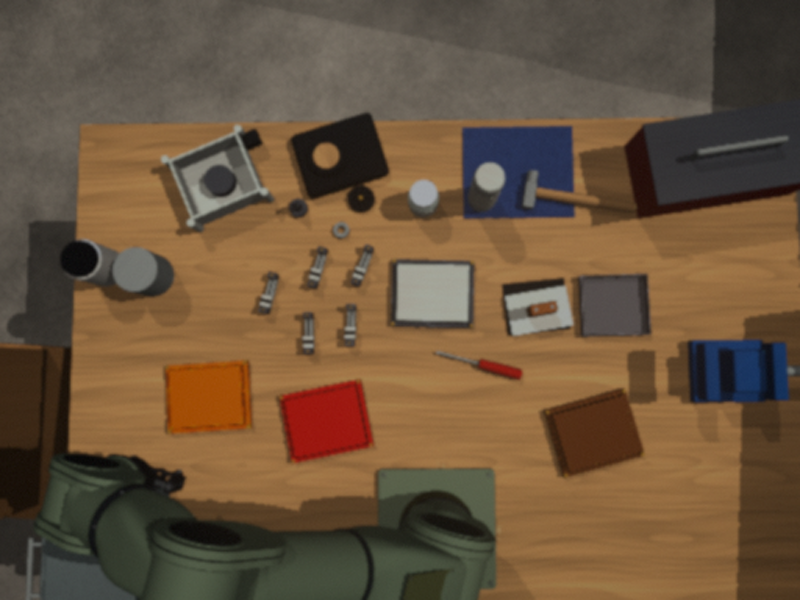

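View pics/side0b.png

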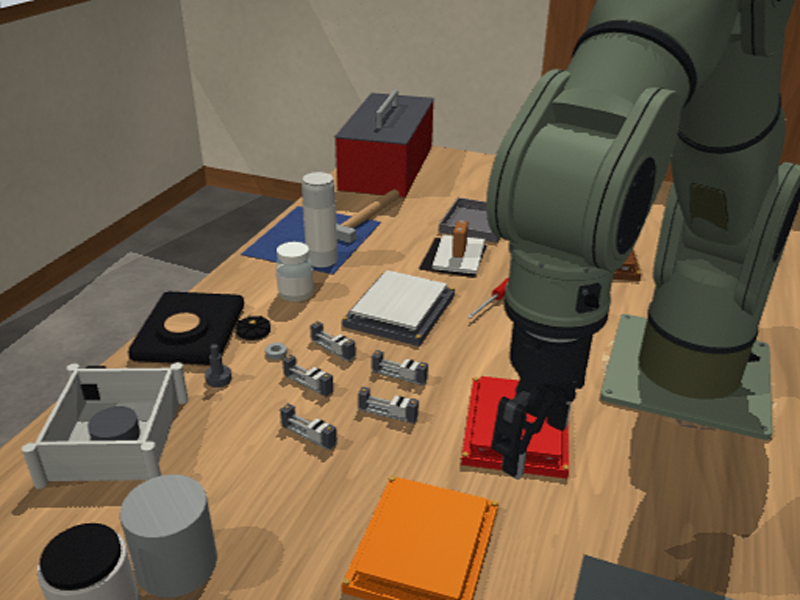

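The top view shows five slide units at (scaled 800x600 px) (269,292), (317,266), (362,264), (308,332), (350,325). The steel nest is at (432,293). Its lookalikes are orange (207,398), red (327,421) and brown (593,432). The tamper on its black mat is at (538,308), and the grey tray is at (614,305), not the white box at (215,178). Next I'll crop in close.

```bash
python3 - <<'E'
from h import *
im=cv2.imread('pics/top0.png')[:,:,::-1]
crop(im,155,150,255,232,8,'c1'); crop(im,245,160,425,222,4.4,'c2')
im=cv2.imread('pics/side0.png')[:,:,::-1]
crop(im,170,195,280,290,7,'c3')
E
```

```text
(no output)
```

View pics/c1.png

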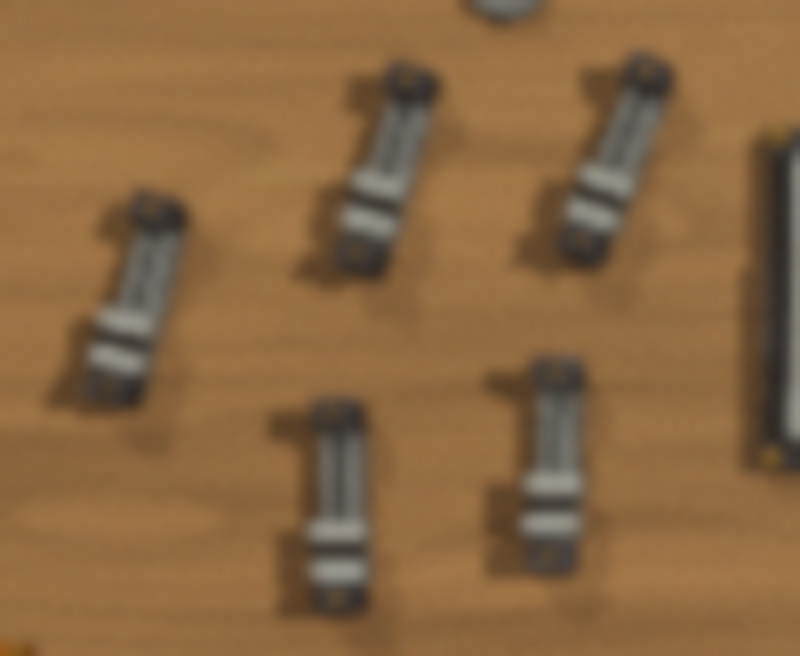

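View pics/c2.png

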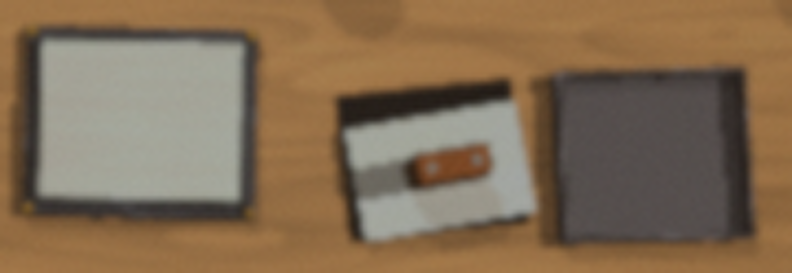

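View pics/c3.png

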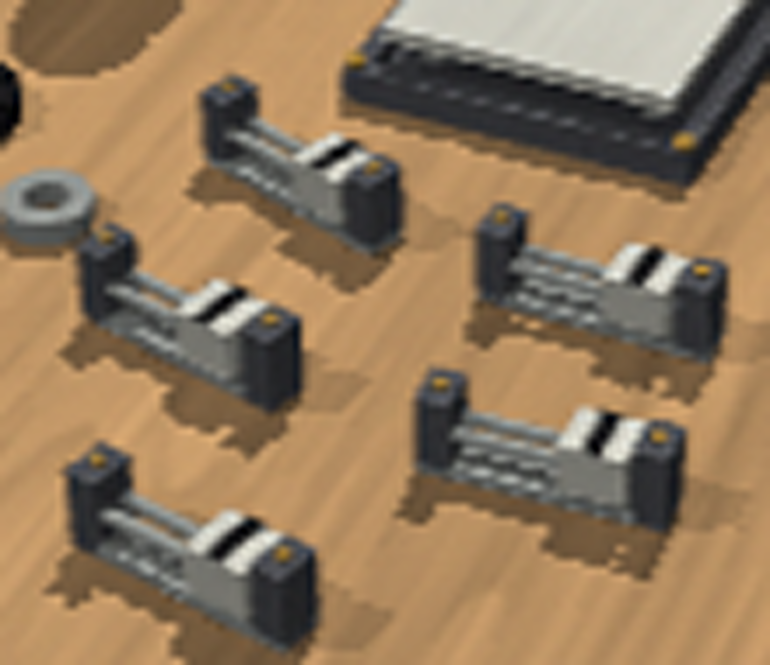

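```bash
cat >> h.py <<'E'
S=bot.observe
def st():
    s=S(); R=s['ee_rot']; p=s['tcp_pos']
    print('t%.2f tcp'%s['t'],p.round(1),'tips xy',(p+173*R[:,0]).round(1),'yaw(z from +y, ccw)deg %.2f'%np.degrees(np.arctan2(-R[0,2],R[1,2])),'F',s['force'].round(1),'w %.3f'%s['width'])
    return s
E
python3 - <<'E'
from h import *
U=dict(A=((157,213),(112,390)),B=((410,82),(360,253)),C=((647,72),(582,245)),D=((338,415),(340,598)),E=((557,375),(549,558)))
for k,(a,b) in U.items():
    P=[pix2w('top',q[0]/8+155-.44,q[1]/8+150-.44,34) for q in(a,b)]
    d=P[0]-P[1]; print(k,'far',P[0].round(0),'near',P[1].round(0),'len(82)',np.linalg.norm(d).round(1),'ctr',((P[0]+P[1])/2).round(1),'yaw',np.degrees(np.arctan2(d[1],d[0])).round(1))
c2=lambda q:(q[0]/4.4+245-.4,q[1]/4.4+160-.4)
def quad(n,Q,z):
    P=np.array([pix2w('top',*c2(q),z) for q in Q]); print(n,P[:,:2].round(0).tolist(),'ctr',P.mean(0).round(1),'edges',[np.linalg.norm(P[i]-P[i-1]).round(0) for i in range(4)], 'yaw of edge0-1(-y dir)',np.degrees(np.arctan2(*(P[0]-P[1])[:2])).round(1))
quad('plate',[(40,38),(245,40),(240,204),(37,198)],32)
quad('nest pins',[(33,33),(250,38),(248,212),(27,207)],16)
quad('tamper foot',[(343,128),(518,100),(537,217),(362,240)],14)
quad('mat',[(338,97),(508,80),(525,218),(356,240)],4)
quad('handle top',[(412,156),(488,147),(492,176),(418,186)],76)
quad('tray rim',[(553,72),(743,70),(753,237),(556,240)],22)
for k,q in dict(A=(112,390)).items(): pass
E
```

```text
A far [572. 372.  34.] near [493. 391.  34.] len(82) 81.8 ctr [532.7 381.4  34. ] yaw -13.6
B far [631. 258.  34.] near [554. 280.  34.] len(82) 80.2 ctr [592.4 269.4  34. ] yaw -15.9
C far [635. 152.  34.] near [557. 181.  34.] len(82) 83.2 ctr [595.7 166.4  34. ] yaw -20.5
D far [481. 290.  34.] near [400. 288.  34.] len(82) 81.4 ctr [440.4 289.   34. ] yaw 1.0
E far [498. 192.  34.] near [417. 195.  34.] len(82) 81.5 ctr [457.7 193.7  34. ] yaw -2.4
plate [[599.0, 86.0], [596.0, -80.0], [463.0, -75.0], [469.0, 89.0]] ctr [531.9   5.2  32. ] edges [np.float64(131.0), np.float64(167.0), np.float64(134.0), np.float64(164.0)] yaw of edge0-1(-y dir) 1.0
nest pins [[606.0, 93.0], [600.0, -86.0], [457.0, -82.0], [462.0, 98.0]] ctr [531.6   5.7  16. ] edges [np.float64(144.0), np.float64(178.0), np.float64(143.0), np.float64(180.0)] yaw of edge0-1(-y dir) 1.8
tamper foot [[526.0, -161.0], [548.0, -304.0], [452.0, -317.0], [434.0, -175.0]] ctr [ 490.  -239.3   14. ] edges [np.float64(93.0), np.float64(145.0), np.float64(97.0), np.float64(144.0)] yaw of edge0-1(-y dir) -8.8
mat [[553.0, -159.0], [566.0, -299.0], [452.0, -310.0], [435.0, -171.0]] ctr [ 501.2 -234.5    4. ] edges [np.float64(119.0), np.float64(141.0), np.float64(114.0), np.float64(139.0)] yaw of edge0-1(-y dir) -5.4
handle top [[497.0, -207.0], [504.0, -266.0], [481.0, -269.0], [473.0, -211.0]] ctr [ 488.8 -238.1   76. ] edges [np.float64(24.0), np.float64(60.0), np.float64(23.0), np.float64(58.0)] yaw of edge0-1(-y dir) -6.4
tray rim [[570.0, -331.0], [570.0, -485.0], [434.0, -489.0], [433.0, -330.0]] ctr [ 501.8 -408.9   22. ] edges [np.float64(137.0), np.float64(154.0), np.float64(136.0), np.float64(158.0)] yaw of edge0-1(-y dir) -0.2
```

```bash
cat >> h.py <<'E'
def plan(x,y,z,yaw):
    """rows to target TCP (world) and yaw deg"""
    s=S(); R=s['ee_rot']; d=R.T@(np.array([x,y,z])-s['tcp_pos'])/1000
    cy=np.degrees(np.arctan2(-R[0,2],R[1,2]))
    print('shift',d.round(4),'turn',round((cy-yaw)/5,2))
E
python3 - <<'E'
from h import *
U=dict(A=((157,213),(112,390),(119,342)),B=((410,82),(360,253),(371,202)),C=((647,72),(582,245),(600,192)),D=((338,415),(340,598),(338,552)),E=((557,375),(549,558),(553,503)))
for k,(a,b,c) in U.items():
    w=lambda q,z:pix2w('top',q[0]/8+155-.44,q[1]/8+150-.44,z)
    P0,P1=w(a,34),w(b,34);C=w(c,30);m=(P0+P1)/2;d=(P0-P1);d/=np.linalg.norm(d)
    print(k,'carr',C.round(1),'slide est',((C-m)@d+20).round(1))
st(); plan(506.6,387.7,290,-13.6)
E
```

```text
A carr [514.9 389.1  30. ] slide est 0.8
B carr [577.3 276.2  30. ] slide est 3.6
C carr [581.  173.2  30. ] slide est 3.9
D carr [420.3 290.   30. ] slide est -0.2
E carr [441.5 194.1  30. ] slide est 3.9
t0.10 tcp [170.9 549.  404.3] tips xy [170.8 548.8 231.3] yaw(z from +y, ccw)deg -17.29 F [-0.4 -0.   0.7] w 0.997
shift [ 0.1144 -0.3685 -0.0541] turn -0.74
```

Call:
{"name": "apply_moves", "arguments": {"motion": [[0.0, -0.05, -0.007, -0.1], [0.015, -0.1, -0.014, -0.2], [0.03, -0.15, -0.021, -0.3], [0.045, -0.2, -0.028, -0.4], [0.06, -0.25, -0.035, -0.5], [0.075, -0.3, -0.042, -0.6], [0.09, -0.34, -0.048, -0.7], [0.114, -0.376, -0.053, -0.74]], "hand": 0.2}}

```text
t: 0.9
tcp_pos: [516.1, 385.3, 290.8]
ee_rot: [[0.001, -0.972, 0.236], [0.001, 0.236, 0.972], [-1.0, -0.001, 0.001]]
force: [-0.2, 1.0, -0.3]
width: 0.601
```

Call:
{"name": "apply_moves", "arguments": {"motion": [[0, 0, 0, 0], [0, 0, 0, 0]]}}

```text
t: 1.1
tcp_pos: [514.2, 386.2, 289.8]
ee_rot: [[-0.002, -0.972, 0.236], [-0.001, 0.236, 0.972], [-1.0, 0.001, -0.001]]
force: [-0.8, 0.7, 1.3]
width: 0.596
```

```bash
python3 - <<'E'
from h import *
st(); plan(514,386,178,-13.6)
snap('side','s1'); im=snap('top','t1'); crop(im,130,140,260,237,6,'t1c')
E
```

```text
t1.10 tcp [514.2 386.2 289.8] tips xy [514.  386.  116.9] yaw(z from +y, ccw)deg -13.67 F [-0.8  0.7  1.3] w 0.596
shift [ 1.119e-01  1.000e-04 -1.000e-04] turn -0.01
```

View pics/s1.png

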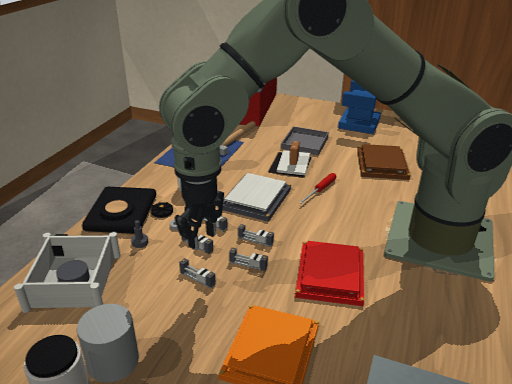

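```bash
python3 - <<'E'
from h import *
print(w2pix('side',(514,386,117)),w2pix('side',(514,386,30)),w2pix('side',(493,391,34)),w2pix('side',(572,372,34)))
im=cv2.imread('pics/s1.png')[:,:,::-1]; crop(im,150,160,290,300,4.2,'s1c')
E
```

```text
[202.11271536 241.96206831] [203.94137517 271.12645843] [211.04241025 273.42919887] [184.70193225 260.19327755]
```

View pics/s1c.png

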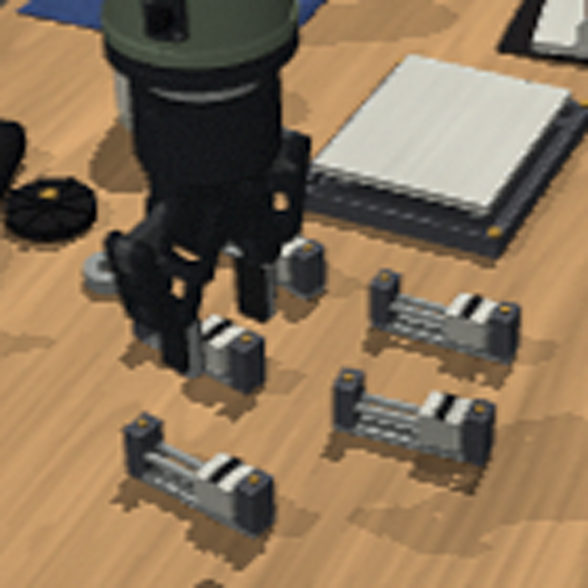

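View pics/t1c.png

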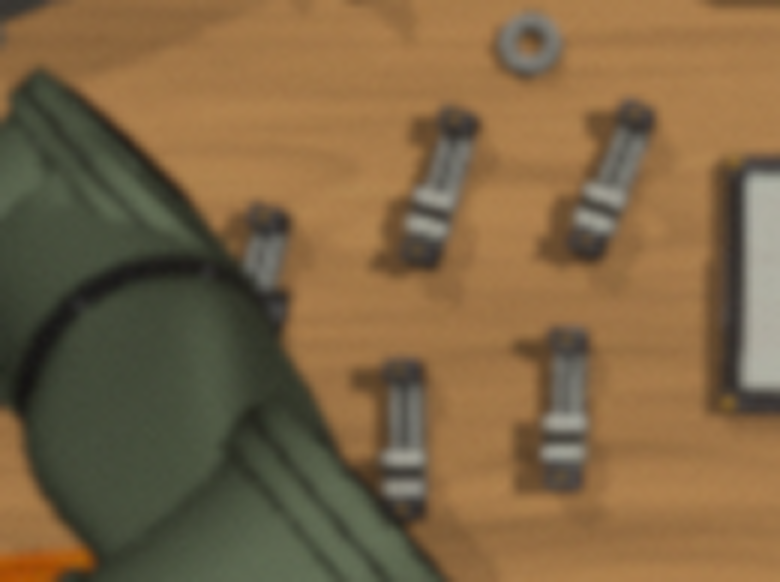

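Call:
{"name": "apply_moves", "arguments": {"motion": [[0.04, 0, 0, 0], [0.075, 0, 0, 0], [0.1, 0, 0, 0], [0.112, 0, 0, 0], [0.112, 0, 0, 0]]}}

```text
t: 1.7
tcp_pos: [513.2, 387.3, 178.4]
ee_rot: [[-0.001, -0.972, 0.234], [-0.001, 0.234, 0.972], [-1.0, 0.001, -0.001]]
force: [0.5, -0.2, 0.8]
width: 0.603
```

Call:
{"name": "apply_moves", "arguments": {"motion": [[0, 0, 0, 0], [0, 0, 0, 0], [0, 0, 0, 0], [0, 0, 0, 0], [0, 0, 0, 0], [0, 0, 0, 0]], "hand": -1, "grip_force": 40}}

```text
t: 2.3
tcp_pos: [514.3, 387.1, 180.6]
ee_rot: [[0.002, -0.972, 0.235], [0.002, 0.235, 0.972], [-1.0, -0.002, 0.002]]
force: [-0.5, -0.4, 7.6]
width: 0.273
```

```bash
python3 - <<'E'
from h import *
st(); 
im=snap('side','s2'); crop(im,150,200,250,300,6,'s2c')
E
```

```text
t2.30 tcp [514.3 387.1 180.6] tips xy [514.6 387.4   7.6] yaw(z from +y, ccw)deg -13.59 F [-0.5 -0.4  7.6] w 0.273
```

View pics/s2c.png

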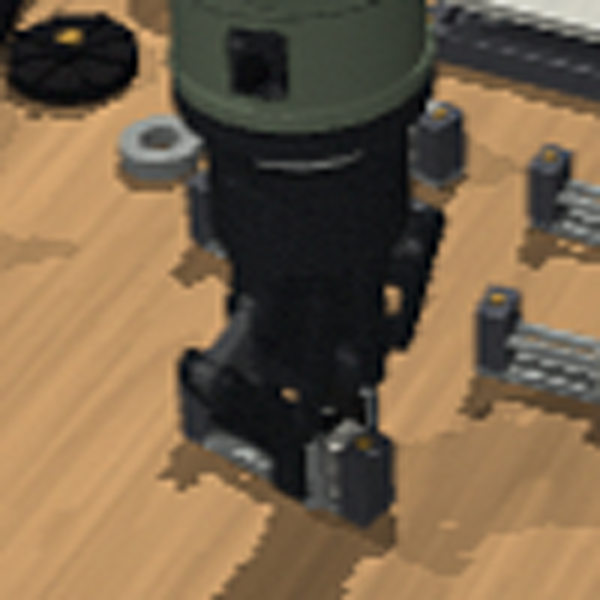

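Call:
{"name": "apply_moves", "arguments": {"motion": [[0, -0.006, 0, 0], [0, -0.012, 0, 0], [0, -0.018, 0, 0], [0, -0.024, 0, 0], [0, -0.03, 0, 0], [0, -0.036, 0, 0], [0, -0.042, 0, 0], [0, -0.045, 0, 0]]}}

```text
t: 3.15
tcp_pos: [557.5, 376.9, 180.6]
ee_rot: [[-0.0, -0.972, 0.235], [0.002, 0.235, 0.972], [-1.0, 0.001, 0.002]]
force: [-11.9, 1.7, 15.8]
width: 0.272
```

```bash
python3 - <<'E'
from h import *
st(); 
im=snap('side','s3'); crop(im,150,200,250,300,6,'s3c')
E
```

```text
t3.15 tcp [557.5 376.9 180.6] tips xy [557.4 377.3   7.6] yaw(z from +y, ccw)deg -13.58 F [-11.9   1.7  15.8] w 0.272
```

View pics/s3c.png

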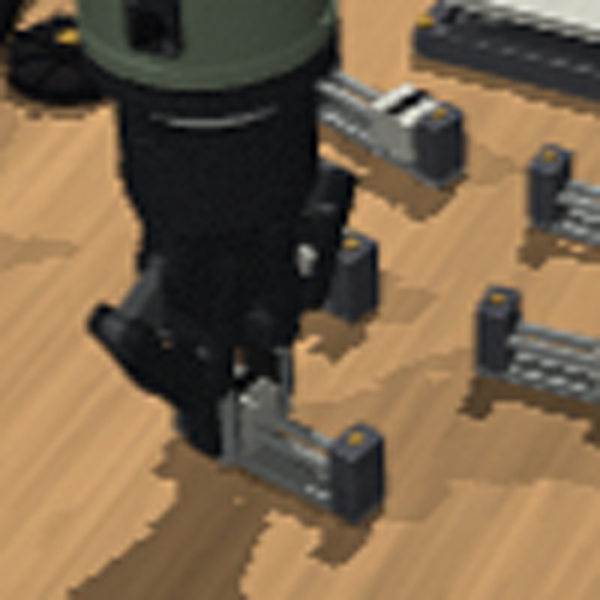

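Call:
{"name": "apply_moves", "arguments": {"motion": [[-0.005, 0.0, 0, 0], [-0.015, 0, 0, 0], [-0.03, 0, 0, 0], [-0.045, 0, 0, 0], [-0.06, 0, 0, 0], [-0.07, 0, 0, 0], [-0.075, 0, 0, 0], [-0.075, 0, 0, 0]], "grip_force": 60}}

```text
t: 4.0
tcp_pos: [557.7, 376.2, 254.5]
ee_rot: [[0.001, -0.972, 0.235], [0.0, 0.235, 0.972], [-1.0, -0.001, 0.001]]
force: [-0.4, 0.1, -3.4]
width: 0.265
```

```bash
python3 - <<'E'
from h import *
st(); plan(552,4.4,257,-1.7)
im=snap('side','s4'); crop(im,130,160,230,260,6,'s4c')
E
```

```text
t4.00 tcp [557.7 376.2 254.5] tips xy [557.8 376.3  81.5] yaw(z from +y, ccw)deg -13.59 F [-0.4  0.1 -3.4] w 0.265
shift [-0.0027 -0.0818 -0.3627] turn -2.38
```

View pics/s4c.png

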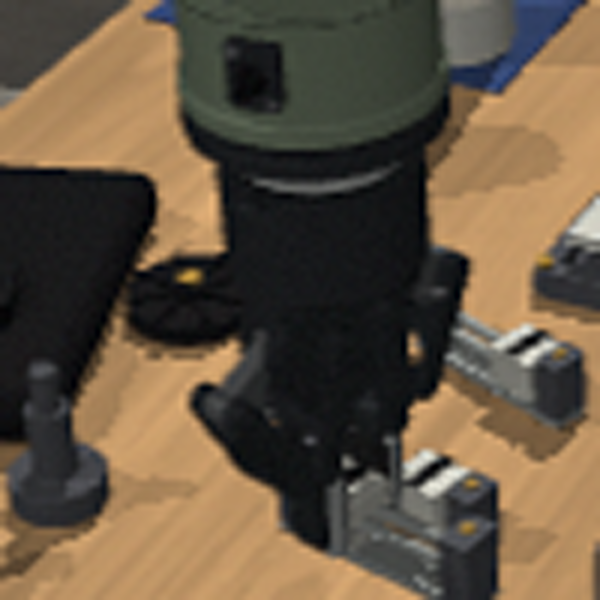

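Call:
{"name": "apply_moves", "arguments": {"motion": [[0, -0.005, -0.02, -0.1], [0, -0.016, -0.065, -0.4], [0, -0.027, -0.11, -0.7], [0, -0.038, -0.155, -1.0], [0, -0.049, -0.2, -1.3], [0, -0.06, -0.245, -1.6], [0, -0.07, -0.29, -2.0], [0, -0.077, -0.33, -2.2]]}}

```text
t: 4.85
tcp_pos: [554.6, 34.9, 253.3]
ee_rot: [[-0.001, -0.999, 0.045], [-0.001, 0.045, 0.999], [-1.0, 0.001, -0.001]]
force: [1.8, -0.8, -4.2]
width: 0.272
```

```bash
python3 - <<'E'
from h import *
st(); plan(552,4.4,220,-1.7)
E
```

```text
t4.85 tcp [554.6  34.9 253.3] tips xy [554.5  34.8  80.3] yaw(z from +y, ccw)deg -2.56 F [ 1.8 -0.8 -4.2] w 0.272
shift [ 0.0334  0.0012 -0.0306] turn -0.17
```

Call:
{"name": "apply_moves", "arguments": {"motion": [[0, 0.0, -0.015, -0.17], [0, 0.001, -0.028, -0.17], [0.0, 0.001, -0.031, -0.17], [0.015, 0.001, -0.031, -0.17], [0.027, 0.001, -0.031, -0.17], [0.034, 0.001, -0.031, -0.17], [0.034, 0.001, -0.031, -0.17]]}}

```text
t: 5.55
tcp_pos: [552.4, 7.1, 218.9]
ee_rot: [[-0.002, -1.0, 0.03], [-0.0, 0.03, 1.0], [-1.0, 0.002, -0.0]]
force: [0.5, -0.2, -2.8]
width: 0.27
```

```bash
python3 - <<'E'
from h import *
st(); plan(552,4.4,213,-1.7)
im=snap('side','s5'); crop(im,190,120,310,240,5,'s5c')
E
```

```text
t5.55 tcp [552.4   7.1 218.9] tips xy [552.1   7.1  45.9] yaw(z from +y, ccw)deg -1.69 F [ 0.5 -0.2 -2.8] w 0.270
shift [ 0.0059  0.0003 -0.0027] turn 0.0
```

View pics/s5c.png

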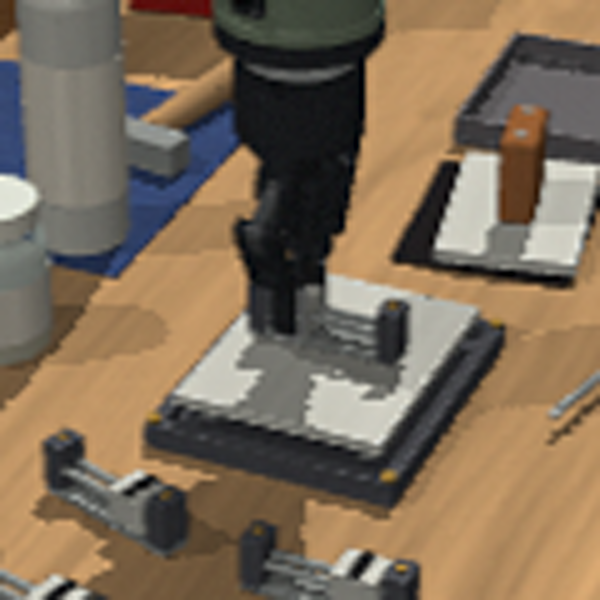

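Call:
{"name": "apply_moves", "arguments": {"motion": [[0.003, 0, -0.001, 0], [0.006, 0, -0.002, 0], [0.007, 0, -0.002, 0], [0.007, 0, -0.002, 0]]}}

```text
t: 6.0
tcp_pos: [552.5, 4.3, 212.8]
ee_rot: [[-0.0, -1.0, 0.031], [-0.0, 0.031, 1.0], [-1.0, 0.0, -0.0]]
force: [0.9, -0.2, -2.9]
width: 0.268
```

Call:
{"name": "apply_moves", "arguments": {"motion": [[0, 0, 0, 0], [0, 0, 0, 0], [0, 0, 0, 0], [0, 0, 0, 0]], "hand": -0.15}}

```text
t: 6.4
tcp_pos: [552.5, 4.4, 213.0]
ee_rot: [[0.0, -1.0, 0.03], [-0.0, 0.03, 1.0], [-1.0, -0.0, -0.0]]
force: [-0.3, -0.5, 0.2]
width: 0.42
```

Call:
{"name": "apply_moves", "arguments": {"motion": [[-0.01, 0, 0, 0], [-0.03, 0, 0, 0], [-0.06, 0, 0, 0], [-0.09, 0, 0, 0]]}}

```text
t: 6.8
tcp_pos: [552.3, 4.4, 304.6]
ee_rot: [[-0.0, -1.0, 0.03], [-0.0, 0.03, 1.0], [-1.0, 0.0, -0.0]]
force: [0.0, 0.3, 0.3]
width: 0.429
```

```bash
python3 - <<'E'
from h import *
st(); plan(577,275,290,-15.9)
im=snap('side','s6'); crop(im,190,140,310,260,5,'s6c')
E
```

```text
t6.80 tcp [552.3   4.4 304.6] tips xy [552.3   4.4 131.6] yaw(z from +y, ccw)deg -1.73 F [0.  0.3 0.3] w 0.429
shift [ 0.0145 -0.0165  0.2712] turn 2.83
```

View pics/s6c.png

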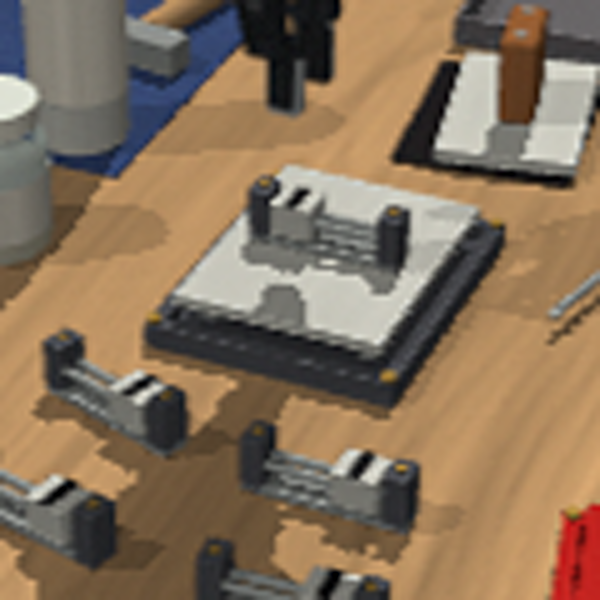

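```bash
python3 - <<'E'
from h import *
plan(580.6,172.5,280,-20.5)
E
```

```text
shift [ 0.0291 -0.0223  0.1688] turn 3.75
```

Call:
{"name": "apply_moves", "arguments": {"motion": [[0, 0, 0.03, 0.5], [0, -0.005, 0.075, 1.5], [0, -0.015, 0.12, 2.5], [0.01, -0.02, 0.155, 3.5], [0.02, -0.022, 0.169, 3.75], [0.029, -0.022, 0.169, 3.75], [0.029, -0.022, 0.169, 3.75]], "hand": 0.2}}

```text
t: 7.55
tcp_pos: [579.3, 172.1, 273.1]
ee_rot: [[-0.001, -0.937, 0.35], [-0.001, 0.35, 0.937], [-1.0, 0.001, -0.001]]
force: [-0.5, -0.7, 0.5]
width: 0.6
```

```bash
python3 - <<'E'
from h import *
st(); plan(580.6,172.5,178,-20.5)
E
```

```text
t7.55 tcp [579.3 172.1 273.1] tips xy [579.1 171.9 100.1] yaw(z from +y, ccw)deg -20.46 F [-0.5 -0.7  0.5] w 0.600
shift [ 0.0951 -0.0011  0.001 ] turn 0.01
```

Call:
{"name": "apply_moves", "arguments": {"motion": [[0.03, -0.001, 0.001, 0], [0.065, -0.001, 0.001, 0], [0.085, -0.001, 0.001, 0], [0.095, -0.001, 0.001, 0], [0.095, -0.001, 0.001, 0]]}}

```text
t: 8.05
tcp_pos: [580.9, 172.3, 178.6]
ee_rot: [[-0.001, -0.936, 0.351], [-0.001, 0.351, 0.936], [-1.0, 0.001, -0.001]]
force: [0.3, -0.6, -0.1]
width: 0.601
```

Call:
{"name": "apply_moves", "arguments": {"motion": [[0, 0, 0, 0], [0, 0, 0, 0], [0, 0, 0, 0], [0, 0, 0, 0], [0, 0, 0, 0], [0, 0, 0, 0]], "hand": -1, "grip_force": 40}}

```text
t: 8.65
tcp_pos: [581.3, 173.0, 180.3]
ee_rot: [[0.002, -0.937, 0.35], [0.0, 0.35, 0.937], [-1.0, -0.002, 0.001]]
force: [-1.1, -1.5, 7.5]
width: 0.267
```

```bash
python3 - <<'E'
from h import *
st()
im=snap('side','s7'); crop(im,170,180,270,280,6,'s7c')
E
```

```text
t8.65 tcp [581.3 173.  180.3] tips xy [581.6 173.1   7.3] yaw(z from +y, ccw)deg -20.51 F [-1.1 -1.5  7.5] w 0.267
```

View pics/s7c.png

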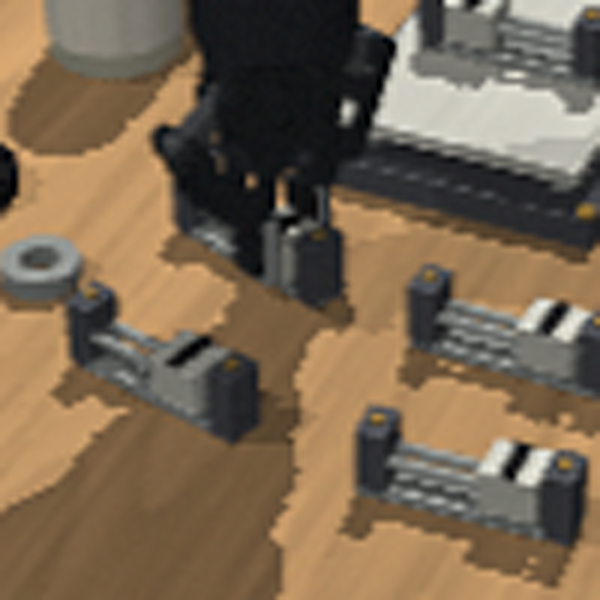

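Call:
{"name": "apply_moves", "arguments": {"motion": [[0, -0.006, 0, 0], [0, -0.012, 0, 0], [0, -0.018, 0, 0], [0, -0.022, 0, 0]]}}

```text
t: 9.1
tcp_pos: [601.5, 166.0, 180.3]
ee_rot: [[-0.0, -0.937, 0.35], [0.001, 0.35, 0.937], [-1.0, 0.001, 0.001]]
force: [-10.4, 3.0, 13.0]
width: 0.27
```

```bash
python3 - <<'E'
from h import *
st()
im=snap('side','s8'); crop(im,170,180,270,280,6,'s8c')
E
```

```text
t9.10 tcp [601.5 166.  180.3] tips xy [601.4 166.2   7.3] yaw(z from +y, ccw)deg -20.47 F [-10.4   3.   13. ] w 0.270
```

View pics/s8c.png

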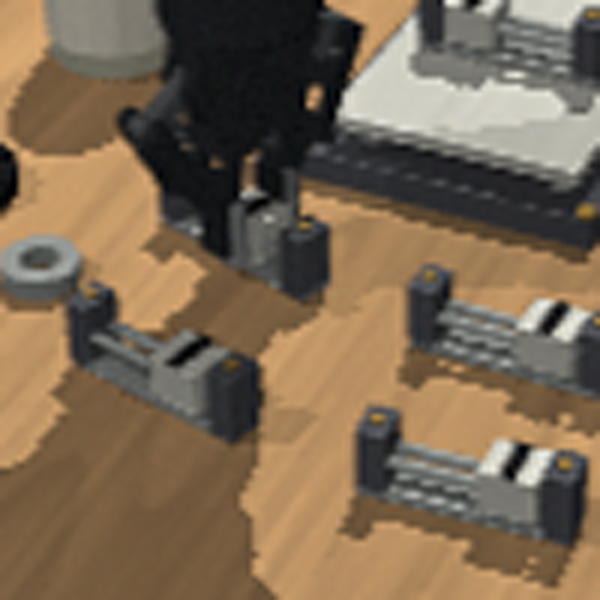

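Call:
{"name": "apply_moves", "arguments": {"motion": [[0, -0.005, 0, 0], [0, -0.01, 0, 0], [0, -0.01, 0, 0]]}}

```text
t: 9.45
tcp_pos: [611.2, 162.3, 180.3]
ee_rot: [[0.001, -0.937, 0.35], [0.001, 0.35, 0.937], [-1.0, -0.001, 0.001]]
force: [-2.8, 0.6, 7.4]
width: 0.271
```

```bash
python3 - <<'E'
from h import *
st()
im=snap('side','s9'); crop(im,170,180,270,280,6,'s9c')
E
```

```text
t9.45 tcp [611.2 162.3 180.3] tips xy [611.4 162.4   7.3] yaw(z from +y, ccw)deg -20.49 F [-2.8  0.6  7.4] w 0.271
```

View pics/s9c.png

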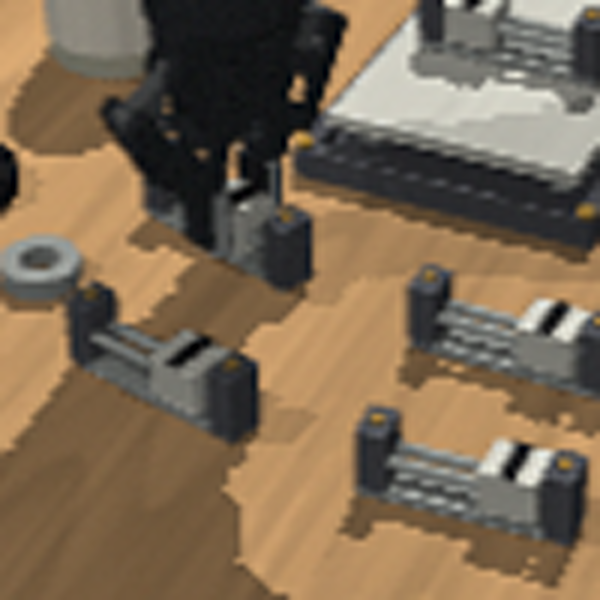

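Call:
{"name": "apply_moves", "arguments": {"motion": [[-0.005, 0.0, 0, 0], [-0.015, 0, 0, 0], [-0.035, 0, 0, 0], [-0.06, 0, 0, 0], [-0.085, 0, 0, 0], [-0.105, 0, 0, 0], [-0.115, 0, 0, 0], [-0.115, 0, 0, 0]], "grip_force": 60}}

```text
t: 10.3
tcp_pos: [611.0, 162.0, 295.3]
ee_rot: [[0.002, -0.937, 0.35], [0.0, 0.35, 0.937], [-1.0, -0.002, 0.001]]
force: [0.8, -0.5, -3.8]
width: 0.268
```

```bash
python3 - <<'E'
from h import *
P=pix2w('side',288/6+170-.5,213/6+180-.5,34); print(P); d=np.array([.937,-.35]); print('slide',(np.array([611.3,162.4])-P[:2])@d-41+20)
st(); plan(498,-374,293,0)
im=snap('side','s10'); crop(im,140,150,260,270,5,'s10c')
E
```

```text
[578.82204546 171.58278456  34.        ]
slide 12.64581799601904
t10.30 tcp [611.  162.  295.3] tips xy [611.3 162.1 122.3] yaw(z from +y, ccw)deg -20.50 F [ 0.8 -0.5 -3.8] w 0.268
shift [ 0.0019 -0.0819 -0.5416] turn -4.1
```

View pics/s10c.png

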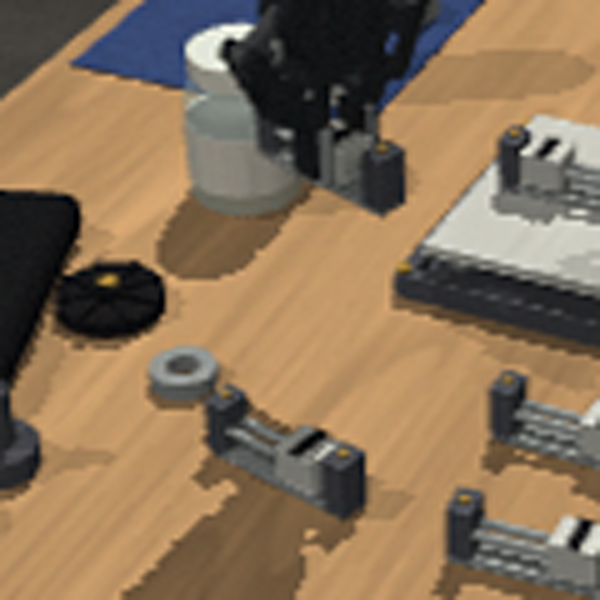

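Call:
{"name": "apply_moves", "arguments": {"motion": [[0, 0, -0.02, -0.2], [0, 0, -0.06, -0.7], [0, -0.005, -0.105, -1.2], [0, -0.015, -0.15, -1.7], [0, -0.025, -0.195, -2.2], [0, -0.035, -0.24, -2.7], [0, -0.044, -0.285, -3.2], [0, -0.05, -0.33, -3.6]]}}

```text
t: 11.15
tcp_pos: [541.5, -166.5, 292.8]
ee_rot: [[-0.001, -0.999, 0.042], [0.0, 0.042, 0.999], [-1.0, 0.001, 0.0]]
force: [1.2, -0.2, -2.6]
width: 0.267
```

```bash
python3 - <<'E'
from h import *
st(); plan(498,-374,293,0)
E
```

```text
t11.15 tcp [ 541.5 -166.5  292.8] tips xy [ 541.3 -166.4  119.8] yaw(z from +y, ccw)deg -2.40 F [ 1.2 -0.2 -2.6] w 0.267
shift [-2.000e-04  3.480e-02 -2.092e-01] turn -0.48
```

Call:
{"name": "apply_moves", "arguments": {"motion": [[0, 0.007, -0.04, -0.1], [0, 0.014, -0.085, -0.2], [0, 0.021, -0.13, -0.3], [0, 0.028, -0.17, -0.4], [0, 0.034, -0.2, -0.48], [0, 0.035, -0.209, -0.48], [0, 0.035, -0.209, -0.48]]}}

```text
t: 11.85
tcp_pos: [497.5, -372.8, 292.7]
ee_rot: [[-0.001, -1.0, 0.004], [0.001, 0.004, 1.0], [-1.0, 0.001, 0.001]]
force: [0.9, 1.7, -2.8]
width: 0.267
```

Call:
{"name": "apply_moves", "arguments": {"motion": [[0.02, 0, 0, 0], [0.05, 0, 0, 0], [0.075, 0, 0, 0], [0.09, 0, 0, 0], [0.09, 0, 0, 0]]}}

```text
t: 12.35
tcp_pos: [498.3, -370.6, 202.2]
ee_rot: [[-0.002, -1.0, 0.0], [0.002, 0.0, 1.0], [-1.0, 0.002, 0.002]]
force: [0.6, 0.1, -2.8]
width: 0.267
```

```bash
python3 - <<'E'
from h import *
st(); plan(498,-374,186,0)
im=snap('side','s11'); crop(im,230,80,360,190,6,'s11c')
im=snap('top','t11'); crop(im,230,130,440,250,3.8,'t11c')
E
```

```text
t12.35 tcp [ 498.3 -370.6  202.2] tips xy [ 497.9 -370.3   29.2] yaw(z from +y, ccw)deg -0.01 F [ 0.6  0.1 -2.8] w 0.267
shift [ 0.0162  0.0002 -0.0034] turn -0.0
```

View pics/s11c.png

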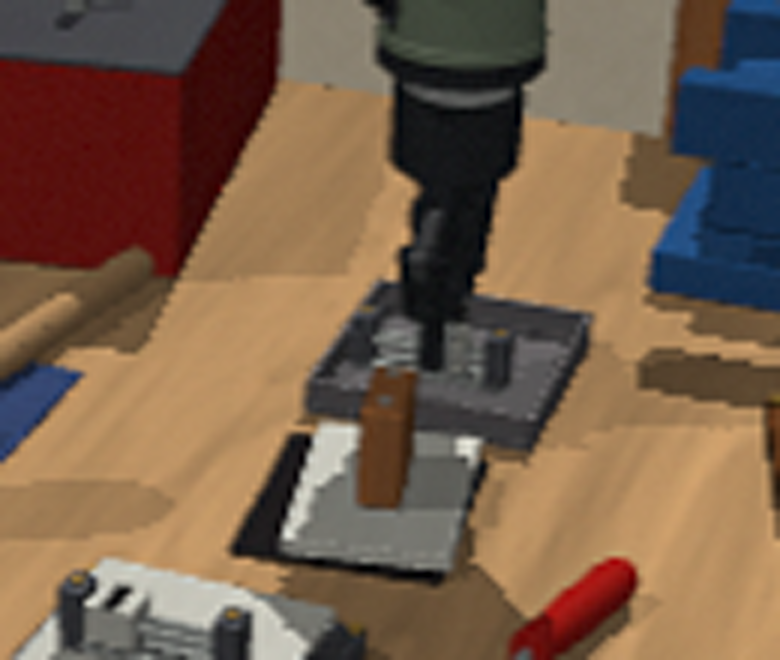

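View pics/t11c.png

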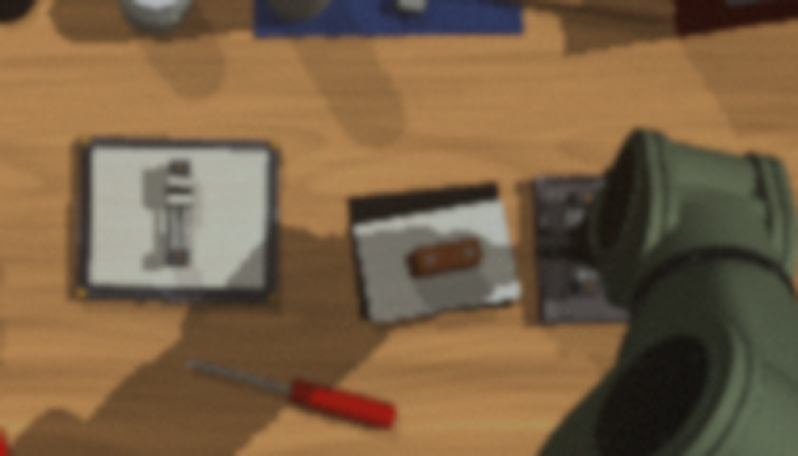

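Call:
{"name": "apply_moves", "arguments": {"motion": [[0.0, 0, -0.004, 0], [0.006, 0, -0.006, 0], [0.012, 0, -0.006, 0], [0.016, 0, -0.006, 0], [0.017, 0, -0.006, 0], [0.017, 0, -0.006, 0]]}}

```text
t: 13.05
tcp_pos: [498.1, -377.8, 186.7]
ee_rot: [[-0.0, -1.0, 0.001], [0.0, 0.001, 1.0], [-1.0, 0.0, 0.0]]
force: [0.2, 0.3, -2.9]
width: 0.266
```

Call:
{"name": "apply_moves", "arguments": {"motion": [[0, 0, 0, 0], [0, 0, 0, 0], [0, 0, 0, 0], [0, 0, 0, 0]], "hand": -0.2}}

```text
t: 13.45
tcp_pos: [498.1, -377.9, 187.1]
ee_rot: [[0.0, -1.0, 0.002], [-0.0, 0.002, 1.0], [-1.0, -0.0, -0.0]]
force: [0.3, 0.4, 0.3]
width: 0.399
```

Call:
{"name": "apply_moves", "arguments": {"motion": [[-0.01, 0, 0, 0], [-0.03, 0, 0, 0], [-0.06, 0, 0, 0], [-0.1, 0, 0, 0], [-0.12, 0, 0, 0]]}}

```text
t: 13.95
tcp_pos: [498.3, -377.9, 310.8]
ee_rot: [[0.003, -1.0, 0.002], [-0.002, 0.002, 1.0], [-1.0, -0.003, -0.002]]
force: [-0.3, -0.2, -1.1]
width: 0.4
```

```bash
python3 - <<'E'
from h import *
st(); plan(578,275.5,305,-15.9)
im=snap('side','s12'); crop(im,230,80,360,190,6,'s12c')
E
```

```text
t13.95 tcp [ 498.3 -377.9  310.8] tips xy [ 498.8 -378.2  137.8] yaw(z from +y, ccw)deg -0.09 F [-0.3 -0.2 -1.1] w 0.400
shift [ 0.0048 -0.0786  0.6535] turn 3.16
```

View pics/s12c.png

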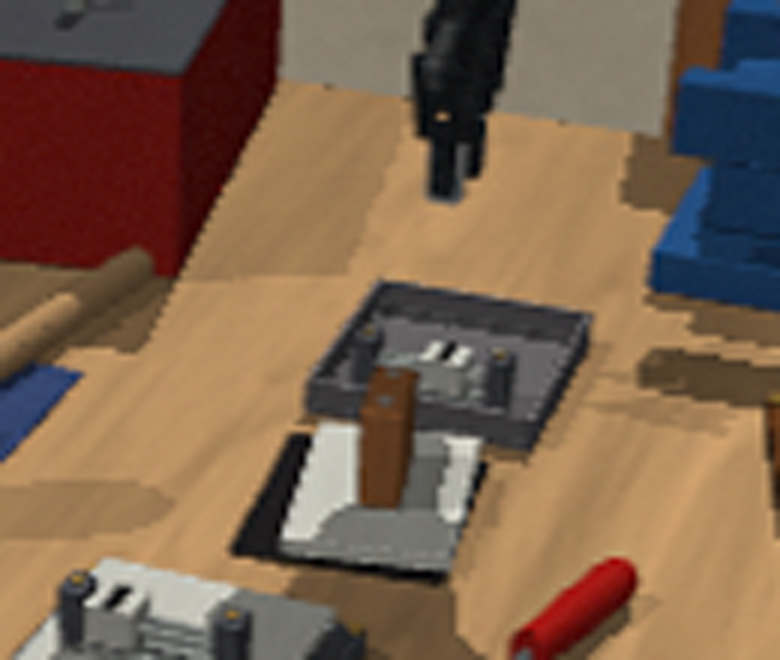

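Call:
{"name": "apply_moves", "arguments": {"motion": [[0, -0.005, 0.04, 0], [0, -0.01, 0.09, 0.2], [0, -0.015, 0.14, 0.5], [0, -0.02, 0.19, 0.8], [0, -0.025, 0.24, 1.1], [0, -0.03, 0.29, 1.4], [0, -0.035, 0.34, 1.7], [0, -0.04, 0.39, 2.0]], "hand": 0.2}}

```text
t: 14.8
tcp_pos: [538.4, 12.4, 307.5]
ee_rot: [[0.001, -0.984, 0.176], [-0.0, 0.176, 0.984], [-1.0, -0.001, 0.0]]
force: [0.9, -0.4, -0.1]
width: 0.6
```

```bash
python3 - <<'E'
from h import *
st(); plan(576.8,274,290,-15.9)
E
```

```text
t14.80 tcp [538.4  12.4 307.5] tips xy [538.5  12.4 134.5] yaw(z from +y, ccw)deg -10.15 F [ 0.9 -0.4 -0.1] w 0.600
shift [0.0175 0.0083 0.2643] turn 1.15
```

Call:
{"name": "apply_moves", "arguments": {"motion": [[0, 0.001, 0.045, 0.3], [0, 0.003, 0.09, 0.6], [0, 0.005, 0.135, 0.9], [0, 0.007, 0.18, 1.1], [0.005, 0.008, 0.225, 1.15], [0.01, 0.008, 0.255, 1.15], [0.017, 0.008, 0.264, 1.15], [0.017, 0.008, 0.264, 1.15]]}}

```text
t: 15.6
tcp_pos: [576.5, 272.5, 289.1]
ee_rot: [[-0.001, -0.962, 0.271], [-0.0, 0.271, 0.962], [-1.0, 0.001, -0.001]]
force: [-0.7, -1.1, -0.1]
width: 0.598
```

```bash
python3 - <<'E'
from h import *
st(); plan(576.8,274,178,-15.9)
E
```

```text
t15.60 tcp [576.5 272.5 289.1] tips xy [576.3 272.4 116.1] yaw(z from +y, ccw)deg -15.75 F [-0.7 -1.1 -0.1] w 0.598
shift [ 0.1111 -0.      0.0016] turn 0.03
```

Call:
{"name": "apply_moves", "arguments": {"motion": [[0.03, 0, 0.001, 0], [0.07, 0, 0.001, 0], [0.1, 0, 0.001, 0], [0.111, 0, 0.001, 0], [0.111, 0, 0.001, 0]]}}

```text
t: 16.1
tcp_pos: [577.3, 271.5, 178.5]
ee_rot: [[-0.001, -0.962, 0.274], [-0.001, 0.274, 0.962], [-1.0, 0.001, -0.001]]
force: [0.3, 0.2, 0.5]
width: 0.598
```

Call:
{"name": "apply_moves", "arguments": {"motion": [[0, 0, 0, 0], [0, 0, 0, 0], [0, 0, 0, 0], [0, 0, 0, 0], [0, 0, 0, 0], [0, 0, 0, 0]], "hand": -1, "grip_force": 40}}

```text
t: 16.7
tcp_pos: [577.8, 272.7, 180.8]
ee_rot: [[0.003, -0.962, 0.273], [0.001, 0.273, 0.962], [-1.0, -0.002, 0.002]]
force: [-0.8, -0.3, 10.9]
width: 0.271
```

Call:
{"name": "apply_moves", "arguments": {"motion": [[0, -0.006, 0, 0], [0, -0.012, 0, 0], [0, -0.018, 0, 0], [0, -0.022, 0, 0]]}}

```text
t: 17.1
tcp_pos: [599.2, 266.8, 180.9]
ee_rot: [[0.003, -0.962, 0.273], [0.002, 0.273, 0.962], [-1.0, -0.002, 0.002]]
force: [-0.9, 1.6, 8.3]
width: 0.275
```

```bash
python3 - <<'E'
from h import *
st()
im=snap('side','s13'); crop(im,150,190,250,290,6,'s13c')
E
```

```text
t17.10 tcp [599.2 266.8 180.9] tips xy [599.7 267.1   7.9] yaw(z from +y, ccw)deg -15.84 F [-0.9  1.6  8.3] w 0.275
```

View pics/s13c.png

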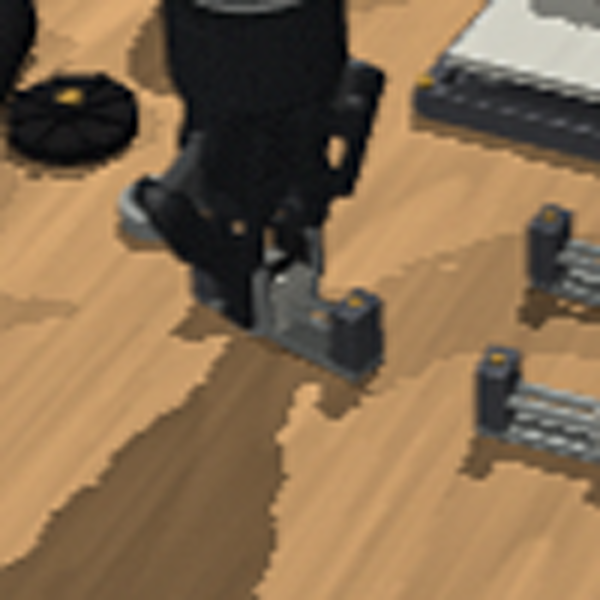

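Call:
{"name": "apply_moves", "arguments": {"motion": [[0, -0.006, 0, 0], [0, -0.012, 0, 0], [0, -0.018, 0, 0], [0, -0.02, 0, 0]]}}

```text
t: 17.55
tcp_pos: [617.7, 261.7, 180.8]
ee_rot: [[0.0, -0.962, 0.273], [0.002, 0.273, 0.962], [-1.0, 0.0, 0.002]]
force: [-11.9, 2.5, 16.1]
width: 0.272
```

```bash
python3 - <<'E'
from h import *
print(pix2w('top',218,147,12))
st()
im=snap('side','s14'); crop(im,150,190,250,290,6,'s14c')
E
```

```text
[681.6310766 217.1261128  12.       ]
t17.55 tcp [617.7 261.7 180.8] tips xy [617.7 262.    7.8] yaw(z from +y, ccw)deg -15.84 F [-11.9   2.5  16.1] w 0.272
```

View pics/s14c.png

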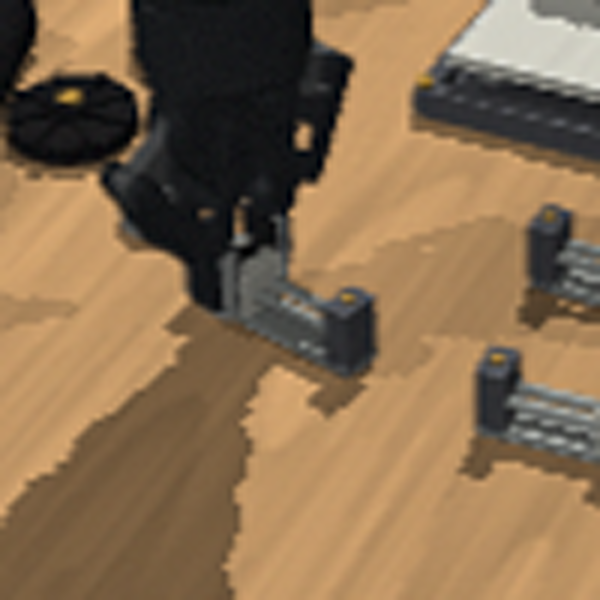

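Call:
{"name": "apply_moves", "arguments": {"motion": [[-0.005, 0.0, 0, 0], [-0.015, 0, 0, 0], [-0.03, 0, 0, 0], [-0.045, 0, 0, 0], [-0.06, 0, 0, 0], [-0.07, 0, 0, 0], [-0.075, 0, 0, 0], [-0.075, 0, 0, 0]], "grip_force": 60}}

```text
t: 18.4
tcp_pos: [617.7, 261.2, 254.5]
ee_rot: [[0.001, -0.962, 0.273], [0.0, 0.273, 0.962], [-1.0, -0.001, 0.0]]
force: [0.5, 0.7, -3.8]
width: 0.268
```

```bash
python3 - <<'E'
from h import *
st(); plan(553.4,52.4,257,-1.7)
E
```

```text
t18.40 tcp [617.7 261.2 254.5] tips xy [617.8 261.2  81.5] yaw(z from +y, ccw)deg -15.84 F [ 0.5  0.7 -3.8] w 0.268
shift [-0.0026  0.0049 -0.2184] turn -2.83
```

Call:
{"name": "apply_moves", "arguments": {"motion": [[-0.005, 0, -0.02, -0.3], [-0.01, 0.001, -0.055, -0.8], [-0.01, 0.002, -0.095, -1.4], [-0.01, 0.003, -0.135, -2.0], [-0.01, 0.004, -0.17, -2.5], [-0.01, 0.005, -0.2, -2.83], [-0.005, 0.005, -0.218, -2.83], [-0.003, 0.005, -0.218, -2.83]]}}

```text
t: 19.2
tcp_pos: [553.0, 50.4, 256.1]
ee_rot: [[-0.001, -0.999, 0.033], [-0.001, 0.033, 0.999], [-1.0, 0.001, -0.001]]
force: [0.8, -0.2, -4.2]
width: 0.27
```

```bash
python3 - <<'E'
from h import *
st(); plan(553.4,52.4,220,-1.7)
im=snap('side','s15'); crop(im,190,120,310,240,5,'s15c')
E
```

```text
t19.20 tcp [553.   50.4 256.1] tips xy [552.8  50.2  83.1] yaw(z from +y, ccw)deg -1.90 F [ 0.8 -0.2 -4.2] w 0.270
shift [ 0.036  -0.0004  0.002 ] turn -0.04
```

View pics/s15c.png

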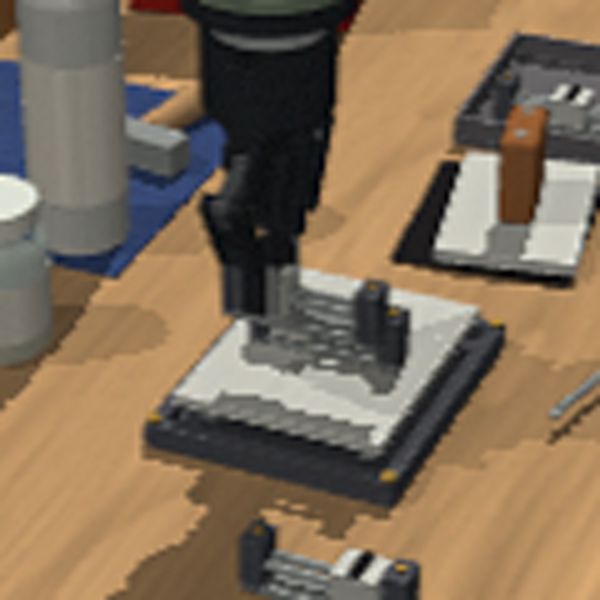

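Call:
{"name": "apply_moves", "arguments": {"motion": [[0.005, 0, 0.002, 0], [0.015, 0, 0.002, 0], [0.028, 0, 0.002, 0], [0.037, 0, 0.002, 0], [0.041, 0, 0.002, 0], [0.043, 0, 0.002, 0], [0.043, 0, 0.002, 0]]}}

```text
t: 19.95
tcp_pos: [553.4, 54.8, 213.8]
ee_rot: [[-0.0, -1.0, 0.03], [-0.0, 0.03, 1.0], [-1.0, 0.0, -0.0]]
force: [0.0, -0.7, -3.7]
width: 0.27
```

Call:
{"name": "apply_moves", "arguments": {"motion": [[0, 0, 0, 0], [0, 0, 0, 0], [0, 0, 0, 0], [0, 0, 0, 0]], "hand": -0.2}}

```text
t: 20.35
tcp_pos: [553.4, 54.8, 214.1]
ee_rot: [[0.0, -1.0, 0.03], [-0.0, 0.03, 1.0], [-1.0, -0.0, -0.0]]
force: [-0.1, -0.7, 0.1]
width: 0.398
```

Call:
{"name": "apply_moves", "arguments": {"motion": [[-0.01, 0, 0, 0], [-0.03, 0, 0, 0], [-0.06, 0, 0, 0], [-0.09, 0, 0, 0]]}}

```text
t: 20.75
tcp_pos: [553.2, 54.8, 305.6]
ee_rot: [[-0.0, -1.0, 0.029], [-0.0, 0.029, 1.0], [-1.0, 0.0, -0.0]]
force: [0.4, 0.1, -0.1]
width: 0.402
```

```bash
python3 - <<'E'
from h import *
st(); plan(441,193.9,280,-2.4)
im=snap('side','s16'); crop(im,190,140,310,260,5,'s16c')
E
```

```text
t20.75 tcp [553.2  54.8 305.6] tips xy [553.2  54.8 132.6] yaw(z from +y, ccw)deg -1.68 F [ 0.4  0.1 -0.1] w 0.402
shift [0.0256 0.1162 0.1358] turn 0.14
```

View pics/s16c.png

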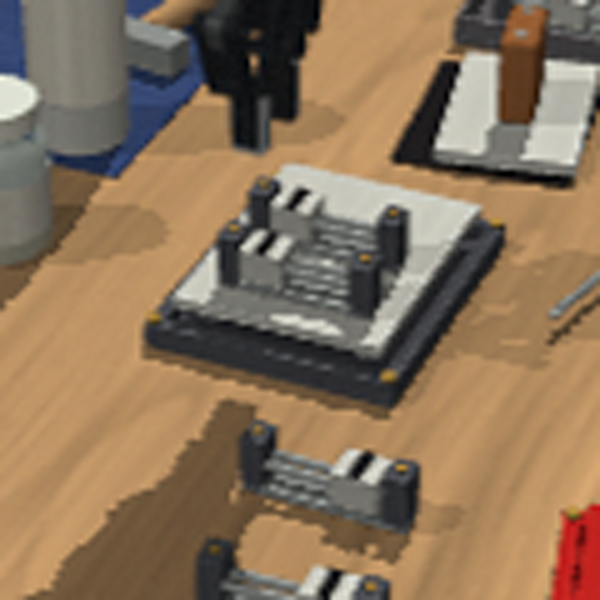

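Call:
{"name": "apply_moves", "arguments": {"motion": [[0, 0.02, 0.02, 0], [0, 0.05, 0.055, 0.05], [0, 0.08, 0.095, 0.14], [0.005, 0.105, 0.125, 0.14], [0.015, 0.116, 0.136, 0.14], [0.025, 0.116, 0.136, 0.14], [0.025, 0.116, 0.136, 0.14]], "hand": 0.2}}

```text
t: 21.5
tcp_pos: [441.6, 193.8, 278.3]
ee_rot: [[-0.001, -0.999, 0.042], [-0.001, 0.042, 0.999], [-1.0, 0.001, -0.001]]
force: [-0.3, -1.2, -0.5]
width: 0.596
```

```bash
python3 - <<'E'
from h import *
st(); plan(441.5,194.2,178,-2.4)
E
```

```text
t21.50 tcp [441.6 193.8 278.3] tips xy [441.5 193.6 105.3] yaw(z from +y, ccw)deg -2.38 F [-0.3 -1.2 -0.5] w 0.596
shift [0.1003 0.     0.0005] turn 0.0
```

Call:
{"name": "apply_moves", "arguments": {"motion": [[0.03, 0, 0, 0], [0.07, 0, 0, 0], [0.09, 0, 0, 0], [0.1, 0, 0, 0], [0.1, 0, 0, 0]]}}

```text
t: 22.0
tcp_pos: [441.8, 193.5, 178.5]
ee_rot: [[-0.001, -0.999, 0.043], [-0.001, 0.043, 0.999], [-1.0, 0.001, -0.001]]
force: [0.3, 0.6, 0.2]
width: 0.602
```

Call:
{"name": "apply_moves", "arguments": {"motion": [[0, 0, 0, 0], [0, 0, 0, 0], [0, 0, 0, 0], [0, 0, 0, 0], [0, 0, 0, 0], [0, 0, 0, 0]], "hand": -1, "grip_force": 40}}

```text
t: 22.6
tcp_pos: [441.8, 194.1, 180.1]
ee_rot: [[0.002, -0.999, 0.042], [0.001, 0.042, 0.999], [-1.0, -0.002, 0.001]]
force: [-0.2, -0.4, 9.8]
width: 0.27
```

Call:
{"name": "apply_moves", "arguments": {"motion": [[0, -0.006, 0, 0], [0, -0.012, 0, 0], [0, -0.018, 0, 0], [0, -0.022, 0, 0]]}}

```text
t: 23.0
tcp_pos: [464.1, 193.2, 180.1]
ee_rot: [[0.002, -0.999, 0.042], [0.001, 0.042, 0.999], [-1.0, -0.002, 0.001]]
force: [-0.7, 0.5, 7.8]
width: 0.268
```

```bash
python3 - <<'E'
from h import *
st()
im=snap('side','s17'); crop(im,190,200,290,290,6,'s17c')
E
```

```text
t23.00 tcp [464.1 193.2 180.1] tips xy [464.4 193.4   7.1] yaw(z from +y, ccw)deg -2.40 F [-0.7  0.5  7.8] w 0.268
```

View pics/s17c.png

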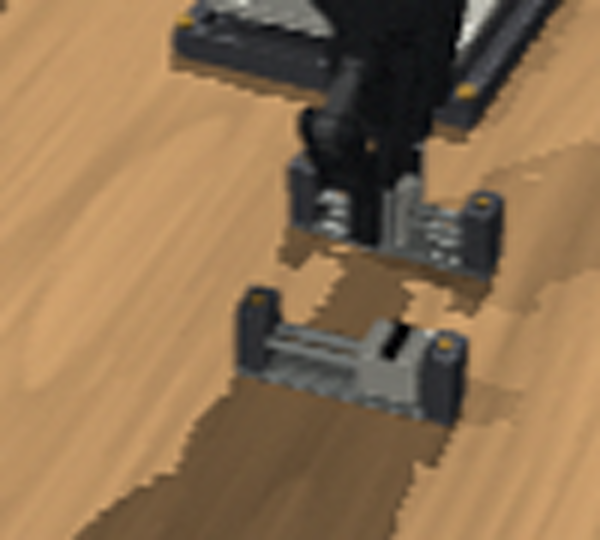

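E is running free, so I'll continue to the end.

Call:
{"name": "apply_moves", "arguments": {"motion": [[0, -0.006, 0, 0], [0, -0.012, 0, 0], [0, -0.018, 0, 0], [0, -0.02, 0, 0]]}}

```text
t: 23.45
tcp_pos: [483.3, 192.4, 180.1]
ee_rot: [[-0.0, -0.999, 0.042], [0.0, 0.042, 0.999], [-1.0, 0.0, 0.0]]
force: [-12.8, 0.3, 16.8]
width: 0.269
```

```bash
python3 - <<'E'
from h import *
st()
im=snap('side','s18'); crop(im,190,200,290,290,6,'s18c')
E
```

```text
t23.45 tcp [483.3 192.4 180.1] tips xy [483.2 192.4   7.1] yaw(z from +y, ccw)deg -2.40 F [-12.8   0.3  16.8] w 0.269
```

View pics/s18c.png

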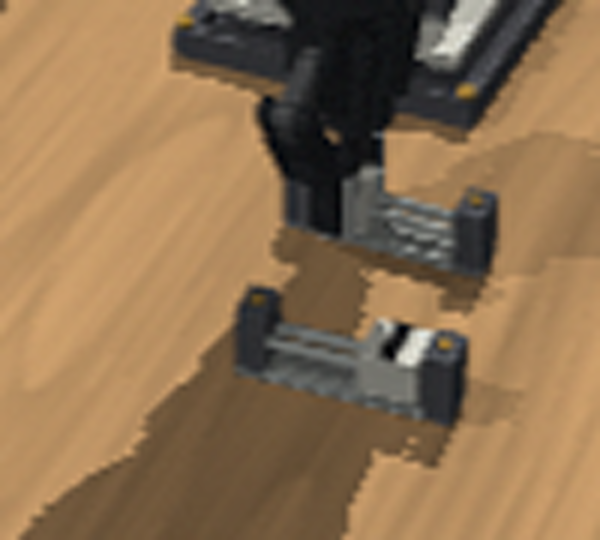

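Call:
{"name": "apply_moves", "arguments": {"motion": [[-0.005, 0.0, 0, 0], [-0.015, 0, 0, 0], [-0.035, 0, 0, 0], [-0.055, 0, 0, 0], [-0.075, 0, 0, 0], [-0.09, 0, 0, 0], [-0.1, 0, 0, 0], [-0.1, 0, 0, 0]], "grip_force": 60}}

```text
t: 24.3
tcp_pos: [483.6, 192.3, 280.3]
ee_rot: [[0.002, -0.999, 0.042], [0.001, 0.042, 0.999], [-1.0, -0.002, 0.001]]
force: [0.4, 0.5, -3.6]
width: 0.265
```

```bash
python3 - <<'E'
from h import *
st(); plan(550.5,-45.6,278,-1.7)
E
```

```text
t24.30 tcp [483.6 192.3 280.3] tips xy [483.9 192.4 107.3] yaw(z from +y, ccw)deg -2.41 F [ 0.4  0.5 -3.6] w 0.265
shift [ 0.0022 -0.0768 -0.2349] turn -0.14
```

Call:
{"name": "apply_moves", "arguments": {"motion": [[0, -0.006, -0.02, -0.02], [0, -0.018, -0.055, -0.04], [0, -0.032, -0.1, -0.06], [0, -0.045, -0.145, -0.08], [0, -0.057, -0.18, -0.1], [0, -0.067, -0.21, -0.14], [0, -0.074, -0.228, -0.14], [0, -0.077, -0.235, -0.14]]}}

```text
t: 25.1
tcp_pos: [550.6, -47.8, 278.1]
ee_rot: [[-0.001, -0.999, 0.032], [-0.001, 0.032, 0.999], [-1.0, 0.001, -0.001]]
force: [-0.5, 0.3, -2.9]
width: 0.268
```

Call:
{"name": "apply_moves", "arguments": {"motion": [[0, 0, 0, 0], [0, 0, 0, 0]]}}

```text
t: 25.3
tcp_pos: [550.3, -44.5, 278.6]
ee_rot: [[-0.001, -1.0, 0.028], [0.001, 0.028, 1.0], [-1.0, 0.001, 0.001]]
force: [0.2, 0.5, -3.0]
width: 0.267
```

```bash
python3 - <<'E'
from h import *
st(); plan(550.5,-45.6,213,-1.7)
im=snap('side','s19'); crop(im,190,110,310,230,5,'s19c')
E
```

```text
t25.30 tcp [550.3 -44.5 278.6] tips xy [550.2 -44.4 105.6] yaw(z from +y, ccw)deg -1.63 F [ 0.2  0.5 -3. ] w 0.267
shift [ 0.0656 -0.0003 -0.0011] turn 0.01
```

View pics/s19c.png

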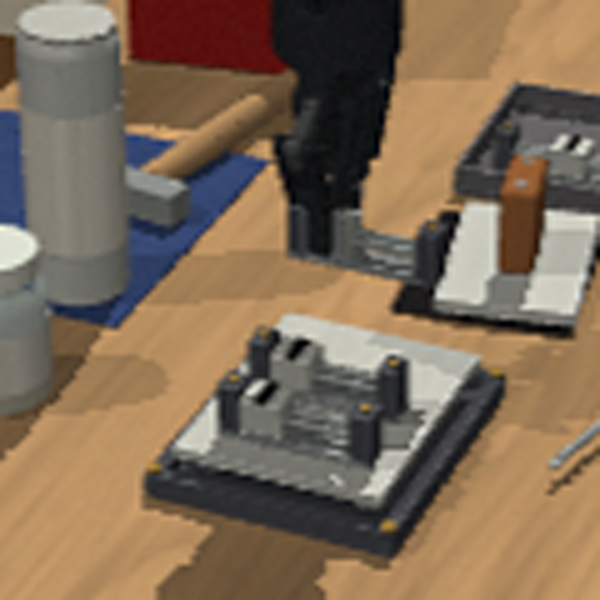

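Call:
{"name": "apply_moves", "arguments": {"motion": [[0.01, 0, -0.001, 0], [0.025, 0, -0.001, 0], [0.042, 0, -0.001, 0], [0.055, 0, -0.001, 0], [0.062, 0, -0.001, 0], [0.065, 0, -0.001, 0], [0.065, 0, -0.001, 0]]}}

```text
t: 26.05
tcp_pos: [550.5, -46.5, 213.8]
ee_rot: [[-0.0, -1.0, 0.029], [-0.0, 0.029, 1.0], [-1.0, 0.0, -0.0]]
force: [-1.3, 0.3, -3.2]
width: 0.269
```

Call:
{"name": "apply_moves", "arguments": {"motion": [[0, 0, 0, 0], [0, 0, 0, 0], [0, 0, 0, 0], [0, 0, 0, 0]], "hand": -0.2}}

```text
t: 26.45
tcp_pos: [550.5, -46.7, 214.2]
ee_rot: [[0.0, -1.0, 0.03], [-0.0, 0.03, 1.0], [-1.0, -0.0, -0.0]]
force: [0.1, 0.7, 0.1]
width: 0.4
```

Call:
{"name": "apply_moves", "arguments": {"motion": [[-0.01, 0, 0, 0], [-0.03, 0, 0, 0], [-0.06, 0, 0, 0], [-0.09, 0, 0, 0]]}}

```text
t: 26.85
tcp_pos: [550.3, -46.6, 305.6]
ee_rot: [[-0.0, -1.0, 0.029], [-0.0, 0.029, 1.0], [-1.0, 0.0, -0.0]]
force: [0.1, -0.4, 1.2]
width: 0.398
```

```bash
python3 - <<'E'
from h import *
st(); plan(420.4,288.8,290,1)
im=snap('side','s20'); crop(im,190,110,310,230,5,'s20c')
E
```

```text
t26.85 tcp [550.3 -46.6 305.6] tips xy [550.3 -46.6 132.6] yaw(z from +y, ccw)deg -1.68 F [ 0.1 -0.4  1.2] w 0.398
shift [0.0156 0.1397 0.3314] turn -0.54
```

View pics/s20c.png

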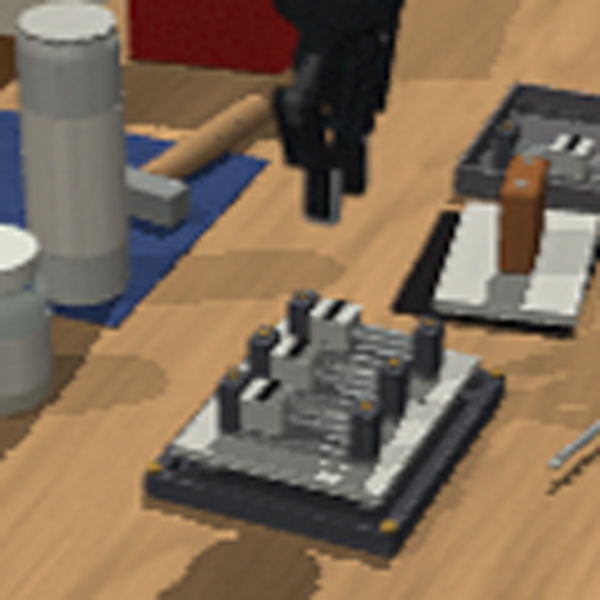

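Call:
{"name": "apply_moves", "arguments": {"motion": [[0, 0.01, 0.025, 0], [0, 0.03, 0.07, 0], [0, 0.05, 0.115, -0.1], [0, 0.07, 0.16, -0.2], [0, 0.09, 0.205, -0.3], [0, 0.11, 0.25, -0.4], [0, 0.125, 0.295, -0.54], [0, 0.135, 0.32, -0.54]], "hand": 0.2}}

```text
t: 27.7
tcp_pos: [423.3, 280.7, 304.5]
ee_rot: [[0.0, -1.0, -0.021], [0.002, -0.021, 1.0], [-1.0, -0.0, 0.002]]
force: [1.2, -0.8, -0.9]
width: 0.601
```

Call:
{"name": "apply_moves", "arguments": {"motion": [[0, 0.002, 0.008, 0], [0.01, 0.005, 0.011, 0], [0.016, 0.005, 0.011, 0], [0.016, 0.005, 0.011, 0]]}}

```text
t: 28.1
tcp_pos: [420.2, 286.9, 286.9]
ee_rot: [[-0.001, -1.0, -0.016], [-0.002, -0.016, 1.0], [-1.0, 0.001, -0.002]]
force: [0.5, -0.4, 0.6]
width: 0.603
```

```bash
python3 - <<'E'
from h import *
st(); plan(420.4,288.8,178,1)
im=snap('side','s21'); crop(im,190,170,310,290,5,'s21c')
E
```

```text
t28.10 tcp [420.2 286.9 286.9] tips xy [420.  286.7 113.9] yaw(z from +y, ccw)deg 0.92 F [ 0.5 -0.4  0.6] w 0.603
shift [ 0.1089 -0.0004  0.002 ] turn -0.02
```

View pics/s21c.png

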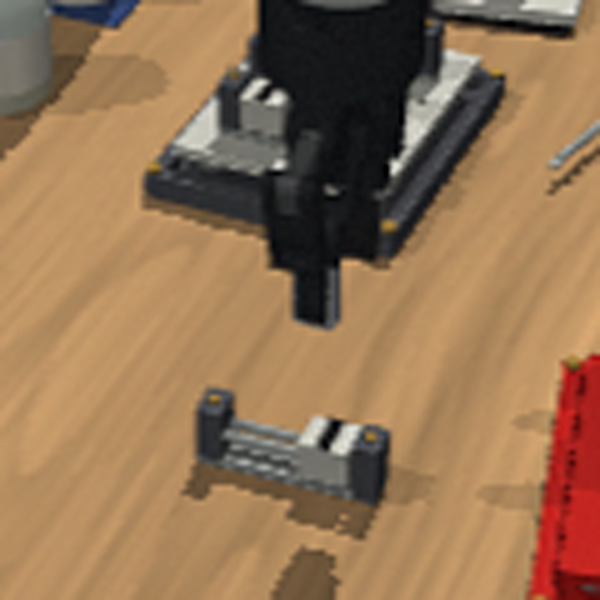

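Call:
{"name": "apply_moves", "arguments": {"motion": [[0.03, 0, 0.002, 0], [0.07, 0, 0.002, 0], [0.095, 0, 0.002, 0], [0.109, 0, 0.002, 0], [0.109, 0, 0.002, 0]]}}

```text
t: 28.65
tcp_pos: [419.8, 289.6, 177.9]
ee_rot: [[-0.001, -1.0, -0.017], [-0.001, -0.017, 1.0], [-1.0, 0.001, -0.001]]
force: [-0.3, 0.1, 0.1]
width: 0.599
```

Call:
{"name": "apply_moves", "arguments": {"motion": [[0, 0, 0, 0], [0, 0, 0, 0], [0, 0, 0, 0], [0, 0, 0, 0], [0, 0, 0, 0], [0, 0, 0, 0]], "hand": -1, "grip_force": 40}}

```text
t: 29.25
tcp_pos: [420.2, 290.2, 180.2]
ee_rot: [[0.002, -1.0, -0.017], [0.001, -0.017, 1.0], [-1.0, -0.002, 0.001]]
force: [0.8, -0.8, 7.3]
width: 0.274
```

Call:
{"name": "apply_moves", "arguments": {"motion": [[0, -0.006, 0, 0], [0, -0.012, 0, 0], [0, -0.018, 0, 0], [0, -0.022, 0, 0]]}}

```text
t: 29.65
tcp_pos: [441.7, 290.6, 180.2]
ee_rot: [[-0.0, -1.0, -0.018], [0.0, -0.018, 1.0], [-1.0, 0.0, 0.0]]
force: [-11.5, -0.5, 13.3]
width: 0.273
```

```bash
python3 - <<'E'
from h import *
st()
im=snap('side','s22'); crop(im,190,200,290,290,6,'s22c')
E
```

```text
t29.65 tcp [441.7 290.6 180.2] tips xy [441.6 290.7   7.2] yaw(z from +y, ccw)deg 1.01 F [-11.5  -0.5  13.3] w 0.273
```

View pics/s22c.png

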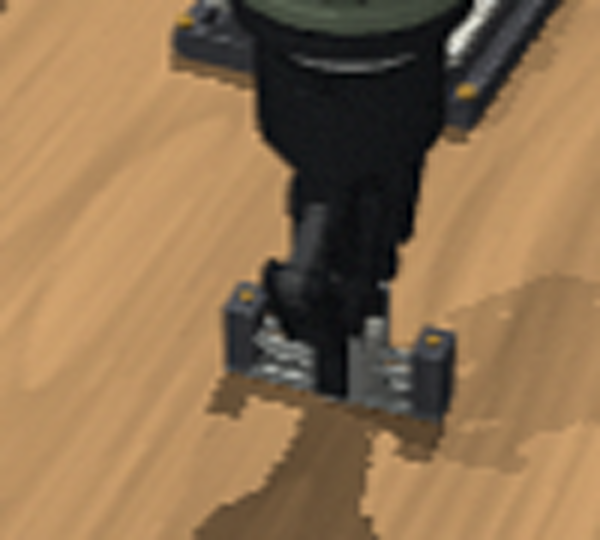

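Call:
{"name": "apply_moves", "arguments": {"motion": [[0, -0.005, 0, 0], [0, -0.01, 0, 0], [0, -0.01, 0, 0]]}}

```text
t: 30.0
tcp_pos: [452.0, 290.8, 180.2]
ee_rot: [[0.001, -1.0, -0.017], [0.001, -0.017, 1.0], [-1.0, -0.001, 0.001]]
force: [-2.1, -1.0, 8.4]
width: 0.274
```

```bash
python3 - <<'E'
from h import *
st()
im=snap('side','s23'); crop(im,190,200,290,290,6,'s23c')
E
```

```text
t30.00 tcp [452.  290.8 180.2] tips xy [452.2 291.    7.2] yaw(z from +y, ccw)deg 1.00 F [-2.1 -1.   8.4] w 0.274
```

View pics/s23c.png

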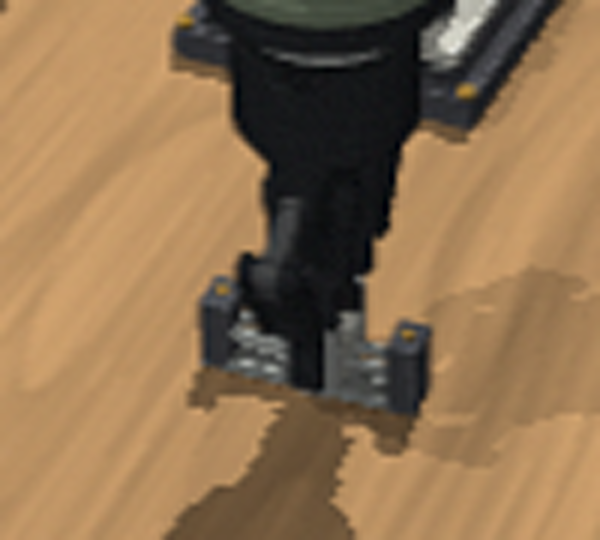

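Call:
{"name": "apply_moves", "arguments": {"motion": [[-0.005, 0.0, 0, 0], [-0.015, 0, 0, 0], [-0.035, 0, 0, 0], [-0.06, 0, 0, 0], [-0.085, 0, 0, 0], [-0.105, 0, 0, 0], [-0.115, 0, 0, 0], [-0.115, 0, 0, 0]], "grip_force": 60}}

```text
t: 30.85
tcp_pos: [451.9, 290.7, 295.2]
ee_rot: [[0.002, -1.0, -0.017], [0.001, -0.017, 1.0], [-1.0, -0.002, 0.001]]
force: [-0.7, 0.5, -2.7]
width: 0.264
```

```bash
python3 - <<'E'
from h import *
P=pix2w('side',408/6+190-.5,334/6+200-.5,34); print(P, 'slide',452-P[0]-21)
st(); plan(498,-444,295,0)
E
```

```text
[416.36261073 289.4414713   34.        ] slide 14.63738926543408
t30.85 tcp [451.9 290.7 295.2] tips xy [452.2 290.8 122.2] yaw(z from +y, ccw)deg 1.00 F [-0.7  0.5 -2.7] w 0.264
shift [-5.000e-04 -3.330e-02 -7.354e-01] turn 0.2
```

Call:
{"name": "apply_moves", "arguments": {"motion": [[0, -0.001, -0.02, 0], [0, -0.003, -0.06, 0], [0, -0.005, -0.105, 0], [0, -0.007, -0.15, 0], [0, -0.009, -0.195, 0], [0, -0.011, -0.24, 0], [0, -0.013, -0.285, 0.1], [0, -0.015, -0.33, 0.1]]}}

```text
t: 31.65
tcp_pos: [472.2, -40.8, 293.2]
ee_rot: [[-0.001, -1.0, -0.009], [0.0, -0.009, 1.0], [-1.0, 0.001, 0.0]]
force: [1.4, -0.5, -2.7]
width: 0.268
```

Call:
{"name": "apply_moves", "arguments": {"motion": [[0, -0.002, -0.045, 0], [0, -0.004, -0.09, 0], [0, -0.006, -0.135, 0], [0, -0.008, -0.18, 0], [0, -0.01, -0.225, 0], [0, -0.012, -0.27, 0.05], [0, -0.014, -0.315, 0.1], [0, -0.016, -0.35, 0.1]]}}

```text
t: 32.45
tcp_pos: [490.7, -391.7, 292.7]
ee_rot: [[-0.001, -1.0, 0.002], [0.0, 0.002, 1.0], [-1.0, 0.001, 0.0]]
force: [0.6, 2.3, -3.1]
width: 0.269
```

```bash
python3 - <<'E'
from h import *
st(); plan(498,-444,295,0)
E
```

```text
t32.45 tcp [ 490.7 -391.7  292.7] tips xy [ 490.5 -391.6  119.7] yaw(z from +y, ccw)deg -0.11 F [ 0.6  2.3 -3.1] w 0.269
shift [-0.0023 -0.0074 -0.0523] turn -0.02
```

Call:
{"name": "apply_moves", "arguments": {"motion": [[0, -0.003, -0.025, 0], [0, -0.006, -0.045, 0], [0, -0.007, -0.053, 0], [0.02, -0.007, -0.053, 0], [0.05, -0.007, -0.053, 0], [0.075, -0.007, -0.053, 0], [0.088, -0.007, -0.053, 0], [0.088, -0.007, -0.053, 0]]}}

```text
t: 33.25
tcp_pos: [498.5, -441.1, 204.2]
ee_rot: [[-0.002, -1.0, -0.001], [0.002, -0.001, 1.0], [-1.0, 0.002, 0.002]]
force: [0.9, -0.1, -2.6]
width: 0.266
```

```bash
python3 - <<'E'
from h import *
st(); plan(498,-444,187,0)
im=snap('side','s24'); crop(im,230,80,360,190,6,'s24c')
E
```

```text
t33.25 tcp [ 498.5 -441.1  204.2] tips xy [ 498.1 -440.8   31.2] yaw(z from +y, ccw)deg 0.05 F [ 0.9 -0.1 -2.6] w 0.266
shift [ 0.0172  0.0005 -0.0029] turn 0.01
```

View pics/s24c.png

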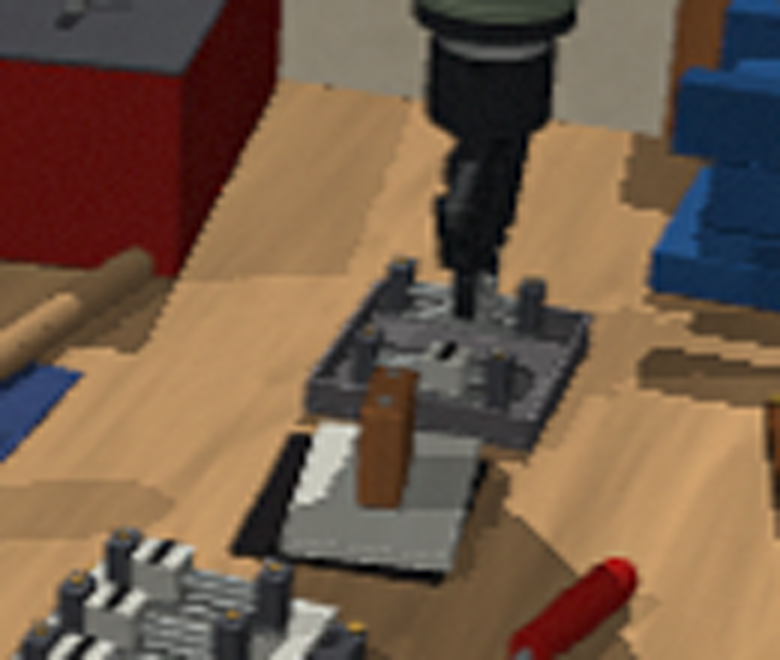

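Call:
{"name": "apply_moves", "arguments": {"motion": [[0.006, 0, 0, 0], [0.012, 0, 0, 0], [0.016, 0, 0, 0], [0.018, 0, 0, 0], [0.018, 0, 0, 0]]}}

```text
t: 33.8
tcp_pos: [498.7, -441.8, 187.7]
ee_rot: [[-0.0, -1.0, -0.0], [0.0, -0.0, 1.0], [-1.0, 0.0, 0.0]]
force: [-0.0, -1.1, -3.8]
width: 0.269
```

Call:
{"name": "apply_moves", "arguments": {"motion": [[0, 0, 0, 0], [0, 0, 0, 0], [0, 0, 0, 0], [0, 0, 0, 0]], "hand": -0.2}}

```text
t: 34.2
tcp_pos: [498.7, -441.9, 188.1]
ee_rot: [[0.0, -1.0, -0.0], [-0.0, -0.0, 1.0], [-1.0, -0.0, -0.0]]
force: [-0.6, 0.6, -0.5]
width: 0.404
```

Call:
{"name": "apply_moves", "arguments": {"motion": [[-0.01, 0, 0, 0], [-0.03, 0, 0, 0], [-0.06, 0, 0, 0], [-0.1, 0, 0, 0], [-0.14, 0, 0, 0]]}}

```text
t: 34.7
tcp_pos: [498.5, -441.6, 330.1]
ee_rot: [[0.0, -1.0, -0.0], [0.0, -0.0, 1.0], [-1.0, -0.0, 0.0]]
force: [0.3, -0.4, -0.0]
width: 0.399
```

```bash
python3 - <<'E'
from h import *
st()
im=snap('side','s25'); crop(im,180,80,360,210,4.3,'s25c')
E
```

```text
t34.70 tcp [ 498.5 -441.6  330.1] tips xy [ 498.5 -441.6  157.1] yaw(z from +y, ccw)deg 0.02 F [ 0.3 -0.4 -0. ] w 0.399
```

View pics/s25c.png

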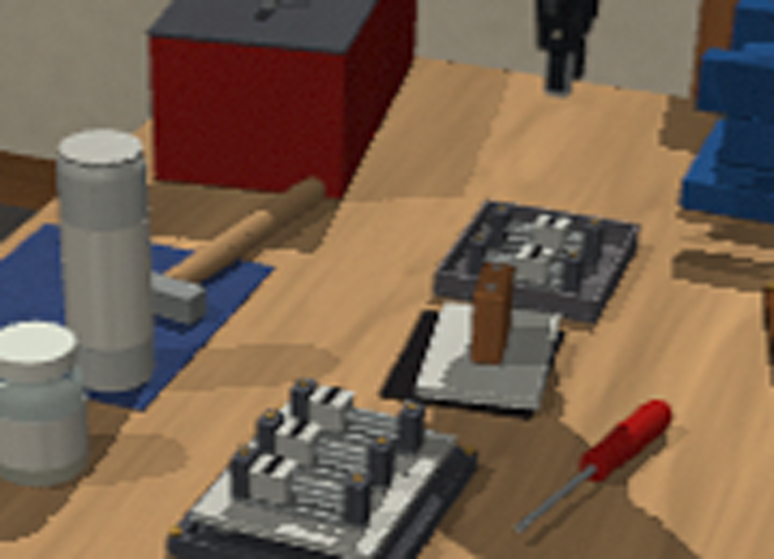

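```bash
python3 - <<'E'
from h import *
im=snap('top','t26'); crop(im,235,140,435,250,4,'t26c')
c,s=np.cos(np.radians(8)),np.sin(np.radians(8))
S0=cv2.imread('pics/s25.png'); 
for z,hx,hy,col in((14,47,71,(0,0,255)),(76,13,30,(0,255,0))):
    pts=[w2pix('side',(489+a*hx*c-b*hy*s,-239+a*hx*s+b*hy*c,z)) for a,b in((1,1),(1,-1),(-1,-1),(-1,1))]
    cc=cv2.resize(S0,None,fx=6,fy=6,interpolation=cv2.INTER_CUBIC) if z==14 else cc
    cv2.polylines(cc,[np.int32((np.array(pts)+.5)*6)],True,col,1)
cv2.imwrite('pics/ov.png',cc[90*6:190*6,250*6:350*6])
E
```

```text
(no output)
```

View pics/t26c.png

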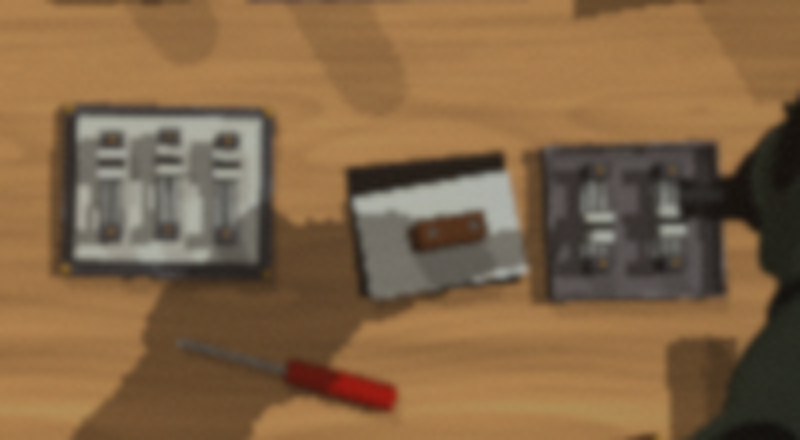

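View pics/ov.png

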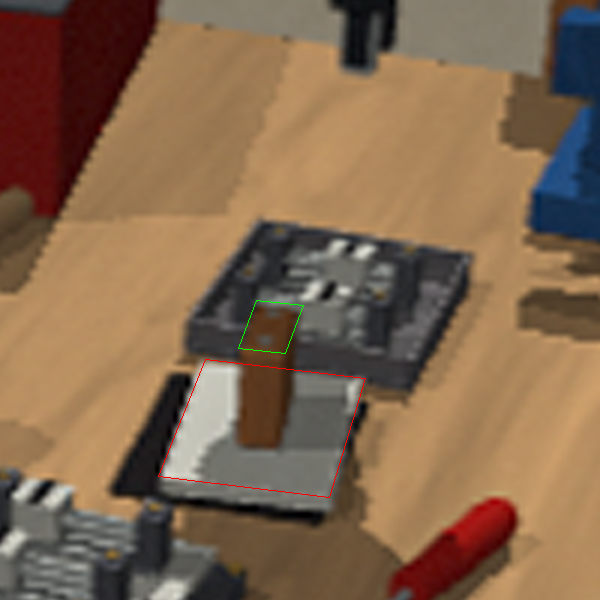

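```bash
python3 - <<'E'
from h import *
g=lambda q,z:pix2w('top',q[0]/4+235-.4,q[1]/4+140-.4,z)
for k,a,b in(('+y',(112,138),(110,233)),('mid',(169,134),(166,230)),('-y',(227,139),(226,236))):
    P,Q=g(a,66),g(b,66); print(k,((P+Q)/2).round(1),np.linalg.norm(P-Q).round(1))
Pl=[g(q,32) for q in((77,113),(268,113),(264,262),(74,260))]; print(np.mean(Pl,0).round(1),np.array(Pl)[:,:2].round(0).tolist())
H=[g(q,76) for q in((410,224),(483,212),(487,240),(414,250))]; print('handle',np.mean(H,0).round(1),np.array(H)[:,:2].round(0).tolist())
F=[g(q,14) for q in((354,197),(505,171),(526,274),(370,299))]; print('foot',np.mean(F,0).round(1),np.array(F)[:,:2].round(0).tolist())
plan(489,-239,330,7.5)
E
```

```text
+y [531.6  55.4  66. ] 83.5
mid [534.3   6.1  66. ] 84.4
-y [529.2 -45.3  66. ] 85.1
[533.7   2.5  32. ] [[601.0, 86.0], [599.0, -85.0], [466.0, -80.0], [469.0, 89.0]]
handle [ 488.5 -235.6   76. ] [[495.0, -203.0], [505.0, -266.0], [481.0, -269.0], [473.0, -206.0]]
foot [ 490.3 -238.1   14. ] [[525.0, -163.0], [548.0, -299.0], [455.0, -315.0], [433.0, -176.0]]
shift [0.0029 0.0103 0.2031] turn -1.5
```

Call:
{"name": "apply_moves", "arguments": {"motion": [[0, 0.002, 0.03, -0.2], [0, 0.004, 0.075, -0.5], [0, 0.006, 0.12, -0.9], [0, 0.008, 0.165, -1.3], [0, 0.01, 0.195, -1.6], [0.01, 0.01, 0.205, -1.6], [0.03, 0.01, 0.205, -1.6], [0.03, 0.01, 0.205, -1.6]], "hand": 1}}

```text
t: 35.6
tcp_pos: [488.3, -236.5, 296.8]
ee_rot: [[-0.002, -0.99, -0.14], [0.001, -0.14, 0.99], [-1.0, 0.002, 0.001]]
force: [-0.5, -0.0, 0.8]
width: 0.999
```

```bash
python3 - <<'E'
from h import *
st(); plan(489,-237,210,8)
im=snap('side','s27'); crop(im,240,80,340,180,6,'s27c')
E
```

```text
t35.60 tcp [ 488.3 -236.5  296.8] tips xy [ 487.9 -236.4  123.8] yaw(z from +y, ccw)deg 8.04 F [-0.5 -0.   0.8] w 0.999
shift [ 0.0868 -0.0008 -0.0007] turn 0.01
```

View pics/s27c.png

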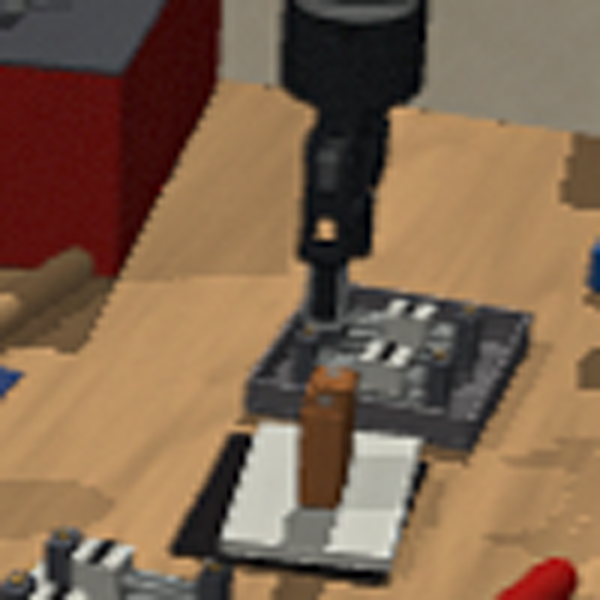

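Call:
{"name": "apply_moves", "arguments": {"motion": [[0.02, 0, 0, 0], [0.045, 0, 0, 0], [0.065, 0, 0, 0], [0.08, 0, 0, 0], [0.087, 0, 0, 0], [0.087, 0, 0, 0]]}}

```text
t: 36.25
tcp_pos: [488.7, -237.0, 211.0]
ee_rot: [[-0.0, -0.99, -0.139], [-0.0, -0.139, 0.99], [-1.0, 0.0, -0.0]]
force: [0.4, -0.5, 0.5]
width: 1.001
```

Call:
{"name": "apply_moves", "arguments": {"motion": [[0, 0, 0, 0], [0, 0, 0, 0], [0, 0, 0, 0], [0, 0, 0, 0], [0, 0, 0, 0], [0, 0, 0, 0]], "hand": -1, "grip_force": 80}}

```text
t: 36.85
tcp_pos: [488.9, -237.2, 212.3]
ee_rot: [[0.002, -0.99, -0.139], [-0.001, -0.139, 0.99], [-1.0, -0.001, -0.002]]
force: [-3.7, -0.9, 14.5]
width: 0.691
```

Call:
{"name": "apply_moves", "arguments": {"motion": [[-0.005, 0, 0, 0], [-0.015, 0, 0, 0], [-0.03, 0, 0, 0], [-0.05, 0, 0, 0], [-0.07, 0, 0, 0], [-0.085, 0, 0, 0], [-0.095, 0, 0, 0], [-0.095, 0, 0, 0]]}}

```text
t: 37.65
tcp_pos: [488.7, -236.9, 307.2]
ee_rot: [[0.002, -0.99, -0.139], [-0.001, -0.139, 0.99], [-1.0, -0.001, -0.001]]
force: [-0.5, -0.1, -4.8]
width: 0.69
```

```bash
python3 - <<'E'
from h import *
st(); 
im=snap('side','s28'); crop(im,220,60,350,190,4.6,'s28c')
E
```

```text
t37.65 tcp [ 488.7 -236.9  307.2] tips xy [ 489.  -237.   134.2] yaw(z from +y, ccw)deg 8.00 F [-0.5 -0.1 -4.8] w 0.690
```

View pics/s28c.png

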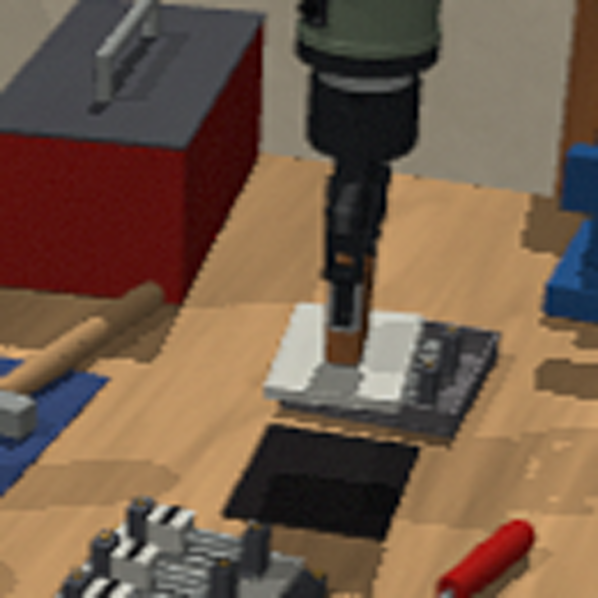

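```bash
python3 - <<'E'
from h import *
M=[pix2w('side',q[0]/4.6+220-.4,q[1]/4.6+60-.4,4) for q in((270,425),(420,447),(385,540),(225,515))]
print('mat',np.mean(M,0).round(1),np.array(M)[:,:2].round(0).tolist())
plan(532.5,4.5,308,-1.7)
E
```

```text
mat [ 497.3 -228.8    4. ] [[563.0, -295.0], [447.0, -305.0], [432.0, -163.0], [548.0, -153.0]]
shift [-0.0019 -0.0771  0.2329] turn 1.94
```

Call:
{"name": "apply_moves", "arguments": {"motion": [[0, -0.006, 0.02, 0.2], [0, -0.02, 0.06, 0.5], [0, -0.034, 0.1, 0.9], [0, -0.047, 0.14, 1.3], [0, -0.06, 0.18, 1.6], [0, -0.07, 0.21, 1.9], [0, -0.076, 0.228, 1.94], [0, -0.077, 0.233, 1.94]]}}

```text
t: 38.5
tcp_pos: [532.5, 7.0, 305.2]
ee_rot: [[-0.001, -1.0, 0.027], [0.001, 0.026, 1.0], [-1.0, 0.001, 0.001]]
force: [-0.5, 0.4, -3.7]
width: 0.694
```

Call:
{"name": "apply_moves", "arguments": {"motion": [[0, 0, 0, 0], [0, 0, 0, 0], [0.01, 0, 0, 0], [0.02, 0, 0, 0], [0.02, 0, 0, 0]]}}

```text
t: 39.0
tcp_pos: [532.1, 4.1, 284.2]
ee_rot: [[-0.002, -1.0, 0.03], [-0.0, 0.03, 1.0], [-1.0, 0.002, -0.0]]
force: [-0.5, 0.4, -4.5]
width: 0.691
```

```bash
python3 - <<'E'
from h import *
st(); plan(532.5,4.5,276,-1.7)
im=snap('side','s29'); crop(im,190,110,310,230,5,'s29c')
im=snap('top','t29'); crop(im,235,140,335,220,7,'t29c')
E
```

```text
t39.00 tcp [532.1   4.1 284.2] tips xy [531.7   4.  111.2] yaw(z from +y, ccw)deg -1.72 F [-0.5  0.4 -4.5] w 0.691
shift [ 0.0082 -0.0004  0.0004] turn -0.0
```

View pics/s29c.png

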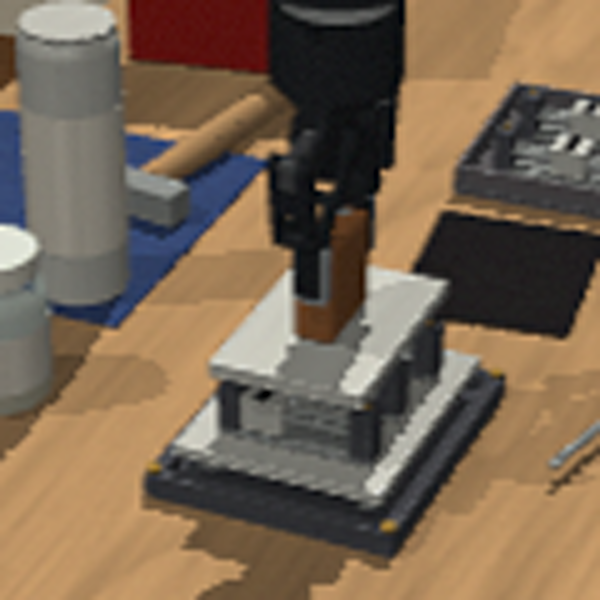

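View pics/t29c.png

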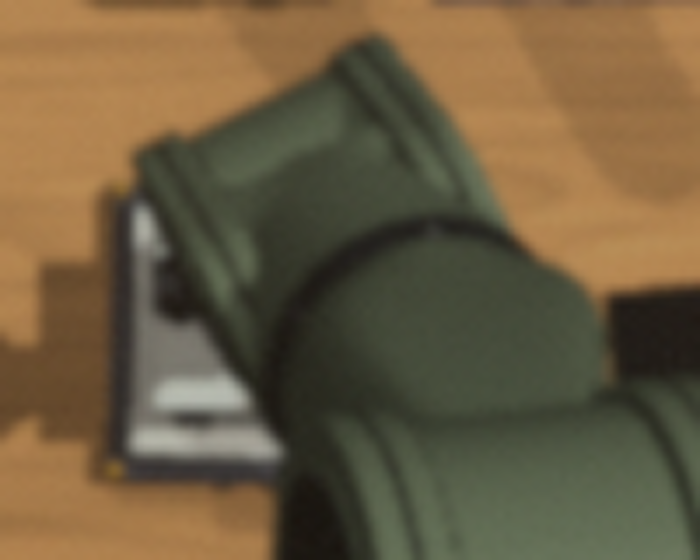

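Well aligned. Lowering slowly while watching the force.

Call:
{"name": "apply_moves", "arguments": {"motion": [[0.003, 0, 0, 0], [0.006, 0, 0, 0], [0.009, 0, 0, 0], [0.012, 0, 0, 0], [0.012, 0, 0, 0], [0.012, 0, 0, 0]]}}

```text
t: 39.7
tcp_pos: [532.5, 4.6, 274.0]
ee_rot: [[0.0, -1.0, 0.03], [-0.0, 0.03, 1.0], [-1.0, -0.0, -0.0]]
force: [-0.4, 0.2, -1.2]
width: 0.689
```

Call:
{"name": "apply_moves", "arguments": {"motion": [[0.003, 0, 0, 0], [0.006, 0, 0, 0], [0.009, 0, 0, 0], [0.012, 0, 0, 0], [0.012, 0, 0, 0]]}}

```text
t: 40.2
tcp_pos: [532.5, 4.6, 261.6]
ee_rot: [[-0.0, -1.0, 0.03], [-0.0, 0.03, 1.0], [-1.0, 0.0, -0.0]]
force: [-0.5, -1.3, 4.8]
width: 0.695
```

Call:
{"name": "apply_moves", "arguments": {"motion": [[0.002, 0, 0, 0], [0.004, 0, 0, 0], [0.006, 0, 0, 0], [0.006, 0, 0, 0], [0.006, 0, 0, 0]]}}

```text
t: 40.7
tcp_pos: [532.9, 4.6, 258.3]
ee_rot: [[0.004, -1.0, 0.03], [-0.001, 0.03, 1.0], [-1.0, -0.004, -0.001]]
force: [-7.5, -2.8, 54.5]
width: 0.692
```

```bash
python3 - <<'E'
from h import *
st()
im=snap('side','s30'); crop(im,190,110,310,230,5,'s30c')
E
```

```text
t40.70 tcp [532.9   4.6 258.3] tips xy [533.6   4.4  85.3] yaw(z from +y, ccw)deg -1.71 F [-7.5 -2.8 54.5] w 0.692
```

View pics/s30c.png

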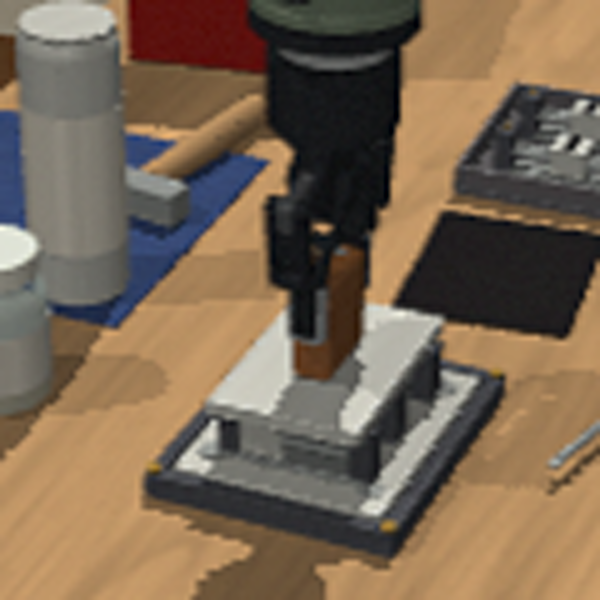

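Call:
{"name": "apply_moves", "arguments": {"motion": [[-0.0015, 0, 0, 0], [-0.0015, 0, 0, 0], [-0.0015, 0, 0, 0], [-0.0015, 0, 0, 0], [-0.0015, 0, 0, 0], [-0.0015, 0, 0, 0], [-0.0015, 0, 0, 0], [-0.0015, 0, 0, 0]]}}

```text
t: 41.55
tcp_pos: [532.8, 4.5, 258.7]
ee_rot: [[0.002, -1.0, 0.03], [-0.001, 0.03, 1.0], [-1.0, -0.002, -0.0]]
force: [-4.3, -2.5, 28.8]
width: 0.697
```

Call:
{"name": "apply_moves", "arguments": {"motion": [[0, 0, 0, 0], [0, 0, 0, 0], [0, 0, 0, 0], [0, 0, 0, 0], [0, 0, 0, 0], [0, 0, 0, 0]]}}

```text
t: 42.15
tcp_pos: [532.8, 4.5, 258.7]
ee_rot: [[0.002, -1.0, 0.03], [-0.001, 0.03, 1.0], [-1.0, -0.002, -0.0]]
force: [-2.0, -2.3, 29.1]
width: 0.69
```

```bash
python3 - <<'E'
from h import *
st()
im=snap('side','s31'); crop(im,210,150,300,230,7,'s31c')
E
```

```text
t42.15 tcp [532.8   4.5 258.7] tips xy [533.2   4.4  85.7] yaw(z from +y, ccw)deg -1.71 F [-2.  -2.3 29.1] w 0.690
```

View pics/s31c.png

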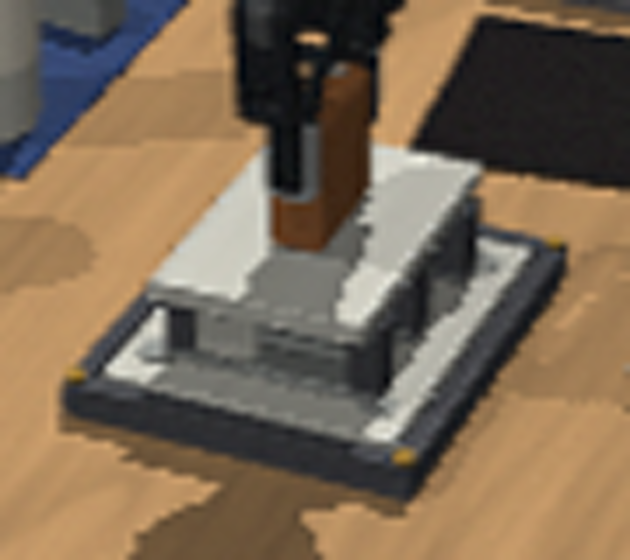

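Call:
{"name": "apply_moves", "arguments": {"motion": [[-0.003, 0, 0, 0], [-0.006, 0, 0, 0], [-0.009, 0, 0, 0], [-0.012, 0, 0, 0], [-0.015, 0, 0, 0], [-0.019, 0, 0, 0], [-0.025, 0, 0, 0], [-0.035, 0, 0, 0]]}}

```text
t: 43.0
tcp_pos: [532.2, 4.7, 292.5]
ee_rot: [[-0.001, -1.0, 0.029], [0.0, 0.029, 1.0], [-1.0, 0.001, -0.0]]
force: [0.6, -0.1, -4.2]
width: 0.694
```

Call:
{"name": "apply_moves", "arguments": {"motion": [[-0.01, 0, 0, 0], [-0.02, 0, 0, 0], [-0.02, 0, 0, 0]]}}

```text
t: 43.3
tcp_pos: [532.6, 4.6, 313.8]
ee_rot: [[0.002, -1.0, 0.03], [0.0, 0.03, 1.0], [-1.0, -0.002, 0.0]]
force: [0.3, 0.0, -5.6]
width: 0.69
```

```bash
python3 - <<'E'
from h import *
st(); plan(500,-233,308,6)
im=snap('side','s32'); crop(im,190,110,310,230,5,'s32c')
E
```

```text
t43.30 tcp [532.6   4.6 313.8] tips xy [533.    4.6 140.8] yaw(z from +y, ccw)deg -1.71 F [ 0.3  0.  -5.6] w 0.690
shift [ 0.0058  0.0255 -0.2385] turn -1.54
```

View pics/s32c.png

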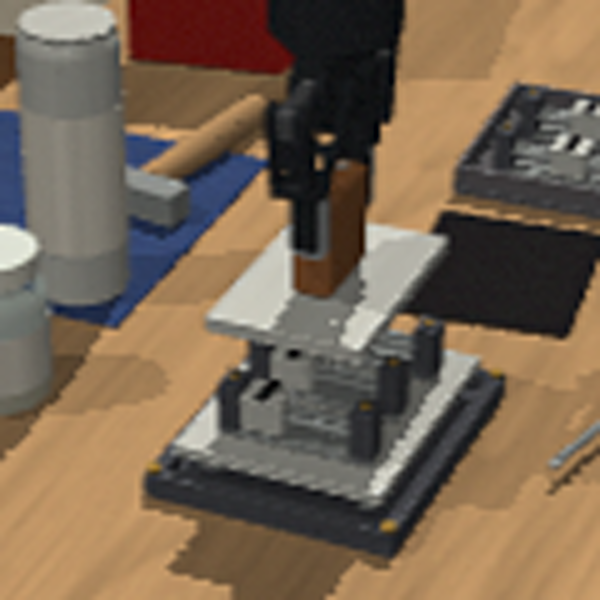

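The plate is back up, and the tamper is clear of the units and still gripped. I'll take it back to the mat.

Call:
{"name": "apply_moves", "arguments": {"motion": [[0, 0.002, -0.02, -0.1], [0, 0.006, -0.06, -0.4], [0, 0.011, -0.105, -0.7], [0, 0.016, -0.15, -1.0], [0, 0.02, -0.19, -1.3], [0, 0.023, -0.22, -1.54], [0, 0.025, -0.235, -1.54], [0, 0.026, -0.239, -1.54]]}}

```text
t: 44.15
tcp_pos: [498.9, -235.0, 311.9]
ee_rot: [[-0.001, -0.995, -0.102], [-0.0, -0.102, 0.995], [-1.0, 0.001, -0.0]]
force: [-0.5, 0.9, -5.1]
width: 0.69
```

Call:
{"name": "apply_moves", "arguments": {"motion": [[0, 0, 0, 0], [0.02, 0, 0, 0], [0.045, 0, 0, 0], [0.065, 0, 0, 0], [0.08, 0, 0, 0], [0.085, 0, 0, 0], [0.085, 0, 0, 0]]}}

```text
t: 44.85
tcp_pos: [499.7, -232.4, 227.2]
ee_rot: [[-0.001, -0.994, -0.106], [0.001, -0.106, 0.994], [-1.0, 0.0, 0.001]]
force: [-0.2, 0.1, -3.4]
width: 0.688
```

```bash
python3 - <<'E'
from h import *
st(); plan(500,-233,212,6)
im=snap('side','s33'); crop(im,230,70,340,180,5.4,'s33c')
E
```

```text
t44.85 tcp [ 499.7 -232.4  227.2] tips xy [ 499.6 -232.3   54.2] yaw(z from +y, ccw)deg 6.09 F [-0.2  0.1 -3.4] w 0.688
shift [ 0.0152 -0.0002 -0.0006] turn 0.02
```

View pics/s33c.png

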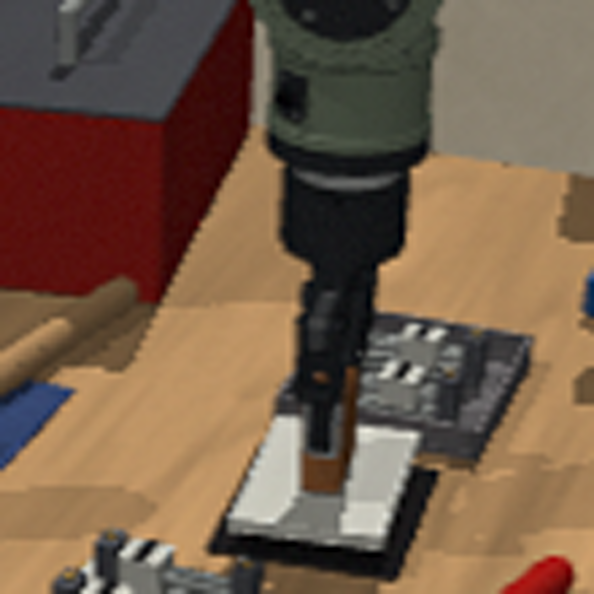

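Call:
{"name": "apply_moves", "arguments": {"motion": [[0.005, 0, 0, 0], [0.01, 0, 0, 0], [0.013, 0, 0, 0], [0.015, 0, 0, 0], [0.0155, 0, 0, 0], [0.0155, 0, 0, 0]]}}

```text
t: 45.5
tcp_pos: [499.3, -233.4, 212.5]
ee_rot: [[-0.0, -0.995, -0.105], [-0.0, -0.105, 0.995], [-1.0, 0.0, -0.0]]
force: [-5.6, 2.9, 8.7]
width: 0.688
```

```bash
python3 - <<'E'
from h import *
st()
E
```

```text
t45.50 tcp [ 499.3 -233.4  212.5] tips xy [ 499.2 -233.5   39.5] yaw(z from +y, ccw)deg 6.00 F [-5.6  2.9  8.7] w 0.688
```

Call:
{"name": "apply_moves", "arguments": {"motion": [[0, 0, 0, 0], [0, 0, 0, 0], [0, 0, 0, 0], [0, 0, 0, 0], [0, 0, 0, 0]], "hand": 1}}

```text
t: 46.0
tcp_pos: [499.4, -233.5, 211.9]
ee_rot: [[0.0, -0.995, -0.105], [-0.0, -0.105, 0.995], [-1.0, -0.0, -0.0]]
force: [-0.4, 0.8, 0.6]
width: 1.002
```

Call:
{"name": "apply_moves", "arguments": {"motion": [[-0.01, 0, 0, 0], [-0.03, 0, 0, 0], [-0.06, 0, 0, 0], [-0.1, 0, 0, 0], [-0.14, 0, 0, 0], [-0.16, 0.03, 0, 0], [-0.17, 0.05, 0, 0]]}}

```text
t: 46.7
tcp_pos: [448.4, -238.6, 384.3]
ee_rot: [[0.002, -0.995, -0.105], [-0.002, -0.105, 0.995], [-1.0, -0.002, -0.002]]
force: [0.2, -0.0, -0.1]
width: 1.005
```

Call:
{"name": "apply_moves", "arguments": {"motion": [[0, 0, 0.04, 0], [0, 0, 0.09, 0], [0, 0, 0.14, 0], [0, 0, 0.19, 0], [0, 0, 0.24, 0], [0, 0, 0.29, 0], [0, 0, 0.34, 0], [0, 0, 0.39, 0]]}}

```text
t: 47.5
tcp_pos: [408.1, 151.1, 382.6]
ee_rot: [[0.001, -0.994, -0.105], [0.0, -0.105, 0.994], [-1.0, -0.001, -0.0]]
force: [1.7, -0.3, -0.1]
width: 1.001
```

Call:
{"name": "apply_moves", "arguments": {"motion": [[0, 0, 0.04, 0], [0, 0, 0.08, 0], [0, 0, 0.08, 0], [0, 0, 0.08, 0]]}}

```text
t: 47.9
tcp_pos: [400.1, 229.2, 382.3]
ee_rot: [[0.0, -0.994, -0.106], [-0.0, -0.106, 0.994], [-1.0, -0.0, -0.0]]
force: [0.1, -0.4, 0.4]
width: 0.999
```

```bash
python3 - <<'E'
from h import *
st()
im=snap('side','s34'); crop(im,190,80,350,210,5,'s34c')
im=snap('top','t34'); crop(im,235,140,435,250,4,'t34c')
E
```

```text
t47.90 tcp [400.1 229.2 382.3] tips xy [400.1 229.1 209.3] yaw(z from +y, ccw)deg 6.10 F [ 0.1 -0.4  0.4] w 0.999
```

View pics/s34c.png

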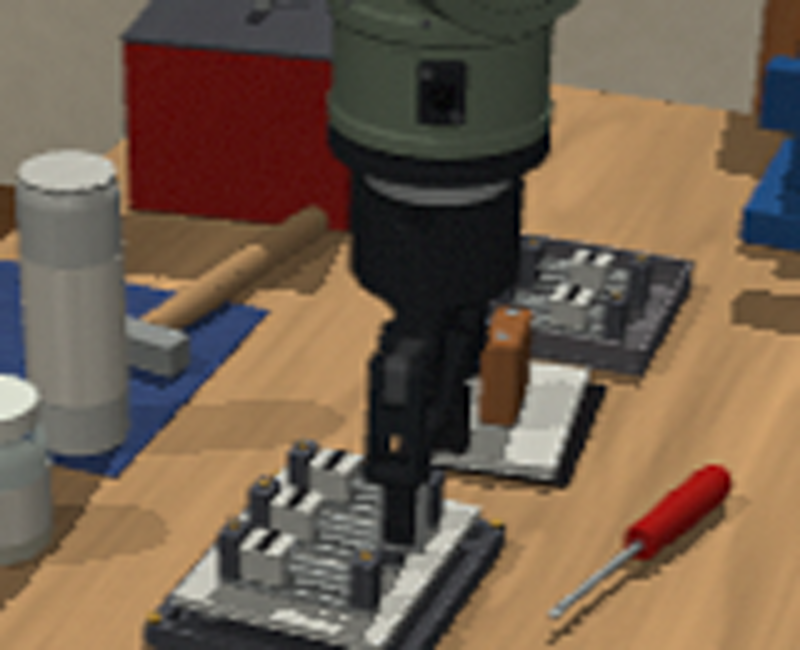

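View pics/t34c.png

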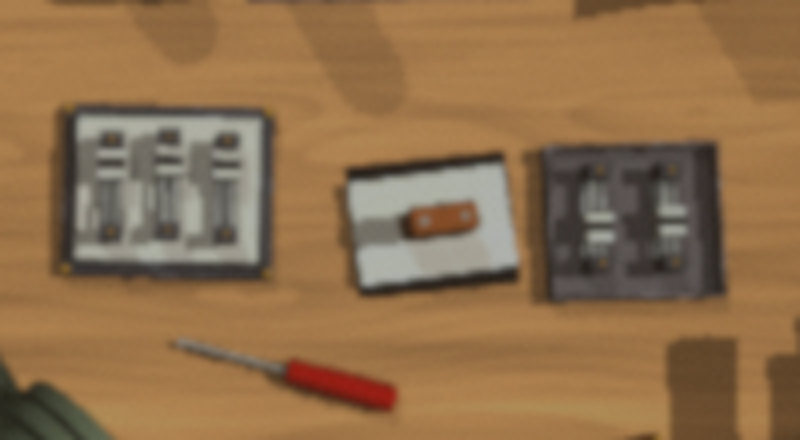

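```bash
python3 - <<'E'
from h import *
g=lambda q,z:pix2w('top',q[0]/4+235-.4,q[1]/4+140-.4,z)
for a,b,c in (((597,172),(597,264),(600,228)),((670,172),(668,263),(674,222))):
    P,Q,C=g(a,39),g(b,39),g(c,35); d=(P-Q)/np.linalg.norm(P-Q); print('tray unit',((P+Q)/2).round(0),'slide',((C-(P+Q)/2)@d+20).round(1))
F=[g(q,14) for q in((347,181),(503,164),(519,270),(361,289))]; print('tamper',np.mean(F,0).round(1))
print(ticket.finish_job())
E
```

```text
tray unit [ 503. -373.   39.] slide 11.5
tray unit [ 503. -437.   39.] slide 16.5
tamper [ 498.7 -232.7   14. ]
the job is handed in; nothing more can be done
None
```

The job is done and handed in at about 48 s, but no verdict was reported, so the results below are my own checks.

- **Units tested:** All five carriages were run by gripping the carriage, pressing down and pushing to the stop. Three ran the full travel of about 40 mm. Two stopped dead part-way, and pushing them another 10 mm only dragged the whole unit along.
- **Good units:** They lie on the sprung plate parallel to its short edges. They sit at about −50, 0 and +50 mm from the middle, with carriages at the far end.
- **Binding units:** Both lie flat in the scrap tray.
- **Pressing:** The tamper took the plate down about 15 mm, level with the rim in the picture. I held it there for about 1.5 s at around 29 N, after a short peak of about 55 N at the wrist. The plate came back up afterwards.
- **Tamper:** It is upright on its mat, about 2 mm from the measured middle. The top view and the side view disagree by about 7 mm on where the mat's middle is; the allowed error is 35 mm.
- **Bystanders:** I saw none of them disturbed, though I did not measure them one by one at the end.

**Least certain reading:** The two tray carriages read about 11.5 and 16.5 mm, good to perhaps 2–3 mm. While gripped, the same two read about 12.6 and 14.6 mm. These fit the required minimums of 8.5 and 12.5 mm if each unit is matched to the right limit, which I cannot confirm.

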